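# Unload the pass box onto the lensmeter slide

### The arm

A 6-joint arm with a two-finger parallel gripper is mounted at the origin on the work surface. World frame = base frame: x ahead of the robot, y to its left, z up, the work surface at z = 0. Lengths are in mm, angles in rad, forces in N, time in s.
With the tool pointing down it reaches from about 400 to 825 mm from the base axis. Payload 7 kg.
Tool frame: the origin (TCP) lies between the finger pads; the fingertips stand 22 mm ahead of it and the grasp point (between the pads) lies 3 mm ahead of it (ctrl.tips_ahead is the y of the fingertips in the tool frame, in mm); y points along the fingers, z is the direction in which the jaws open and shut, and the axes are right-handed (so a half turn about y gives the same grasp; the last joint's range is limited). The gripper opens to 88 mm and grips with 3 to 60 N. Pads are 19 mm wide; open, the fingers measure 130 mm over their backs; the gripper's body (78 mm by 193 mm) begins 47 mm behind the grasp point.
Start: joints at [-0.909, 0.359, 0.012, 0, -1.224, -0.288], TCP at [246.452, -628.376, 248.561] pointing down, gripper open.
Joint ranges: [-3.07, 3.07], [-1.43, 2.12], [-1.02, 1.25], [-3.03, 1.67], [-3.05, -0], [-3.03, 3.03]. Speed limits (rad/s): [2.39, 2.39, 3.01, 3.14, 3.14, 3.14].

### API

Orientations are given as a unit quaternion [x, y, z, w].
In Python, from bench import ctrl gives the robot as it stands.
- The arm moves only by the tool carry_out, never from a script. Its argument "deltas" is a list of rows, each a list of 7 numbers: the shift along the tool's x, y, z in units of 0.2 m (1.0 is 0.2 m), then the turn, a rotation vector about the tool's x, y, z in units of 0.15 rad (1.0 is 0.15 rad), then the closure, from 0 (fully open) to 1 (shut). A call has 1 to 12 rows; each row shifts and turns the commanded pose from where the row before left it, along the tool's axes as they then stand; what a row does not reach is not made up. A row lasts 1/10 s, in which the tool goes at most 50 mm and 8.59 degrees, less where a joint would pass 70% of its speed; a pose out of reach is approached as far as the arm can. A call with a number of a shift or a turn outside -1 to 1 is refused whole. A call with a gripper value outside its range is refused whole. The fingers move at their own pace and stop on an object; the grip force is fixed at half the most. Time passes only in rows, so rows that do not move let the fingers close. It gives the time, the measured TCP pose, the force and the opening at its end, in the units of the state.
- ctrl.observe(): the state, without advancing time (a new reading comes with each control period).
- ctrl.read_camera(name): name is "scene" or "top" or "wrist"; returns a dict with "image" (384x512x3 uint8, red, green, blue), "range_z" (384x512 float32, mm along the optical axis (not along the pixel's ray), 0 where there is no reading), "intrinsics" (3x3 intrinsics, pixels), "pose" (4x4, takes a point from camera to world coordinates). Camera axes: x right, y down, z forward; pixel columns grow to the right and rows downward; lengths in mm; the calibration is good to about 2 mm. A picture is of the moment at which its call begins.
- ctrl.close_job(): hands the job in, once; it reports no verdict.
Trained networks look in the newest picture that a camera, given by its name, has taken for a name from the list of things; names that differ only in an ending like _2 or _b are one class to them, and where a whole thing is asked for, a point or a joint stands for the part that bears it (a point fixed in the world has none). Each returns a list of dicts, best first, with "score" (0 to 1); they miss things now and then, are a little off and sometimes report something else, mostly with a low value. They report only what shows in the picture. A call takes as long as a camera call.
- ctrl.spot_in(target, camera): "location" ([column, row] in pixels, amid what is visible of it).
- ctrl.regions_of(target, camera): "region" (384x512 bool, what is visible of it) and "location" ([column, row] in pixels, amid what is visible of it).
- ctrl.place_of(target, camera): "location" ([column, row] in pixels: a listed point, or the origin of a listed thing).
The state is a dict: "time_s": time; "joint_pos": joint angles; "joint_vel": joint speeds; "joint_efforts": joint torques, N m; "tcp_pos": TCP position; "ee_rot": TCP orientation; "ft_force": force on the tool from outside, world axes, zero at the start; "torque": the same for the moment, N m; "gripper_width": finger opening in mm.
Only numpy, scipy, OpenCV 4.12 (cv2) and the standard library are available. Lean on these libraries where they do the work, as an engineer would, in place of code of your own. Each camera call takes 0.05 s, during which the arm holds its last target.

### The job

Fetch the coated lenses for measuring: first make sure by touch that the pass box's inner door is shut, by pressing its red grip home against the stop, and only then slide the outer hatch open. Move every lens pot from the chamber upright into the pockets of the lensmeter's blue carriage, one to a pocket, and shut the hatch fully. Finally pull the red index knob up, slide the carriage one notch towards the instrument and let the knob drop fully into that notch; leave everything else on the bench where it is.

Things in the scene. Friction and masses are not known exactly. Their poses are not given: they have to be found in the camera images.
- passbox: Pass box (air lock) fixed on the bench: beige/aluminium box 210 x 210 mm, rim 105 mm above the bench. Origin: middle of the chamber, at bench level; own x points away from the robot to the tunnel behind the inner door (240 mm long, 100 mm high), own y to the robot's left. Chamber walls at x, y = +-99 mm. On the -y side a filter unit (104 mm high, y -105 to -330 mm) carries the open hatch.
- tray_mid (a point): Middle of the fixed white tray on the chamber's floor, at the level of its pocket floors, 50 mm above the bench. 2 x 2 pockets with centres at x, y = +-34 mm from here (axes as the pass box), each 64 mm wide, with walls and dividers 7 to 8 mm above the floor.
- hatch (a joint): Outer door: clear 204 x 204 mm hatch with steel rim that lies over the chamber and slides level along the pass box's -y (over the filter unit). 0 m = shut, 0.205 m = fully open. Stays where it is left (1.5 N friction, some damping); not spring loaded.
- hatch_handle (a point): Middle of the hatch's black bar handle: an 11 mm thick bar, 90 mm long along the pass box's x, 35 mm above the hatch (147 mm above the bench). Lies 50 mm to the +y side of the hatch's middle and moves with it.
- inner_door (a joint): Inner door: white gate at the chamber's far (+x) end that slides along the pass box's y. 0 m = shut against its stop, grows as it opens to +y, at most 0.040 m. May be ajar by up to 30 mm or shut at the start. Stays where it is left (1.5 N friction), so pressing it to -y moves it until the stop is felt.
- inner_grip (a point): Red upright grip of the inner door, 14 (x) x 16 (y) x 56 (z) mm, fixed to the door's top edge. This point: centre of its foot, 100 mm above the bench, at x = 116 mm, y = 30 mm + joint value in the pass box's frame; its top is 156 mm above the bench.
- lensmeter: Black lensmeter fixed on the bench, with a slide bed (160 mm wide, steel rails 30 mm high, brass rack with three notches). Origin: at bench level under the carriage's start; own y (robot's left) is the slide direction, towards the instrument: its body stands at y above 200 mm, to 330 mm high; its nose arm spans y 140 to 260 mm, lower edge 137 mm, nose tip at y = 158 mm, 105 mm above the bench.
- carriage (a joint): Blue four-pocket carriage that slides along the lensmeter's y towards the nose. 0 m = first notch (start), 0.068 m = second notch, 0.136 m = third notch. Locked by the index plunger in each notch (about 2 mm play either way); about 1.5 N friction when free.
- carriage_mid (a point): Middle of the blue carriage on the level of its pocket floors (36 mm above the bench); axes as the lensmeter's. Carriage 140 x 140 mm, 2 x 2 pockets with centres at x, y = +-34 mm from here, each 64 mm wide, with walls and dividers 7 to 8 mm above the floor. Moves with the carriage.
- index_knob (a joint): Lift of the spring index knob: 0 m = down, plunger fully in a notch; at most 0.018 m. The plunger clears the rack at 0.010 m and over; the spring pulls it down with 2 N (down) to 7 N (top). Between notches the plunger rides on the rack at 0.010 m and drops into the next notch by itself.
- knob_grip (a point): Centre of the red knob on the -y end of the carriage: upright cylinder 28 mm in diameter, 26 mm high (68 to 94 mm above the bench when down). Pull straight up to release. Moves with the carriage and the knob; 105 mm to the -y side of carriage_mid.
- pot_a: Lens pot, white with a glass lens on top: upright cylinder 40 mm in diameter, 40 mm high (straight sides to 34 mm), 80 g (within 30 %). Origin: centre of its underside, z up. Two to four pots are there in a run; starts in a tray pocket of the pass box.
- pot_b: Lens pot, green with a glass lens on top: upright cylinder 40 mm in diameter, 40 mm high (straight sides to 34 mm), 80 g (within 30 %). Origin: centre of its underside, z up. Two to four pots are there in a run; starts in a tray pocket of the pass box.
- pot_c: Lens pot, yellow with a glass lens on top: upright cylinder 40 mm in diameter, 40 mm high (straight sides to 34 mm), 80 g (within 30 %). Origin: centre of its underside, z up. Two to four pots are there in a run; starts in a tray pocket of the pass box.
- pot_d: Lens pot, orange with a glass lens on top: upright cylinder 40 mm in diameter, 40 mm high (straight sides to 34 mm), 80 g (within 30 %). Origin: centre of its underside, z up. Two to four pots are there in a run; starts in a tray pocket of the pass box.
- spectacles: Bystander, not to be disturbed: black spectacles standing open, 140 x 140 x 36 mm. Origin at its underside.
- driver: Bystander, not to be disturbed: small screwdriver, 140 mm. Origin at its underside.
- case: Bystander, not to be disturbed: blue spectacle case 60 x 155 x 35 mm. Origin at its underside.
- tapedisc: Bystander, not to be disturbed: orange roll, 40 mm dia, 18 mm high. Origin at its underside.

How it is judged:
By the outcome, as a careful person would: the job done as asked, in the order asked, and still so for the second after the job is handed in, with the robot touching nothing.
Of pot_a, pot_b, pot_c, pot_d only 2 to 4 are there at a start; the rules pass over those that are not, and their reading is None.
At some moment in a run one of pot_a, pot_b, pot_c, pot_d may be knocked a few centimetres aside while the robot is not near it.
Once in a run the grip may slacken for a moment while it holds something.
It also fails if it takes over 210 s, if anything falls off the work surface, if the arm or the gripper's body presses on something with over 40 N, if the wrist force passes 120 N, or if a joint passes its speed limit or range.

## Working session

There is one attempt and no reset: what is moved stays moved. The work goes in short steps, Python scripts to look and compute and a tool call to move; the robot and the scene stay as the last step left them, time stands still between calls to the robot, and variables do not carry over. Pictures are saved under pics/ and viewed, and the job is handed in when it is done.

Besides the shell and the picture viewer there is one more tool, called after "Request:" in YAML: its name, and indented under it one key for each argument. carry_out: Moves the arm, as the interface text tells. Shifts and turns lie within -1 to 1; 1 stands for 0.2 m of shift or 0.15 rad of turn. Its arguments: {"type":"object","properties":{"deltas":{"type":"array","items":{"type":"array","items":{"type":"number"}}}},"required":["deltas"]}

```bash
ls; mkdir -p pics; python3 - <<'E'
from bench import ctrl
import cv2,numpy as np
s=ctrl.observe(); print(s)
print(ctrl.tips_ahead)
for n in ["scene","top","wrist"]:
    c=ctrl.read_camera(n); cv2.imwrite(f"pics/{n}0.png",c["image"][:,:,::-1]); print(n,c["intrinsics"].tolist(),np.round(c["pose"],3).tolist())
E
```

```text
pics
{'time_s': 0.0, 'joint_pos': array([-9.08890524e-01,  3.59378847e-01,  1.10727292e-02, -3.49612452e-04,
       -1.22409440e+00, -2.88089757e-01]), 'joint_vel': array([-0.00149618, -0.00019457,  0.00076382, -0.00065317,  0.00019282,
        0.00052545]), 'joint_efforts': array([-7.79694947e-04, -5.82713628e+01,  2.93061000e+01,  6.99689358e+00,
        6.90556102e-03, -1.58776083e-04]), 'tcp_pos': array([ 246.3002352 , -627.98024799,  247.6339872 ]), 'ee_rot': array([-0.69424151, -0.13119832,  0.13151039,  0.69535656]), 'ft_force': array([ 0.82437593, -0.29865887, -0.40903878]), 'torque': array([ 0.04503409,  0.04847837, -0.03651181]), 'gripper_width': 87.51120919872756}
22.0
scene [[387.93877698939207, 0.0, 252.5665640247685], [0.0, 387.93877698939207, 188.86002825027836], [0.0, 0.0, 1.0]] [[0.811, 0.499, -0.307, 719.468], [0.586, -0.693, 0.421, -363.286], [-0.002, -0.521, -0.854, 836.282], [0.0, 0.0, 0.0, 1.0]]
top [[435.9621664728495, 0.0, 254.73502283933325], [0.0, 435.9621664728495, 192.64978493662684], [0.0, 0.0, 1.0]] [[-0.012, -0.997, 0.078, 394.213], [-1.0, 0.012, -0.005, -1.338], [0.004, -0.078, -0.997, 1093.11], [0.0, 0.0, 0.0, 1.0]]
wrist [[333.03022821633056, 0.0, 253.32700600385112], [0.0, 333.03022821633056, 192.51106139221164], [0.0, 0.0, 1.0]] [[-0.366, 0.894, 0.257, 176.621], [0.931, 0.351, 0.103, -655.476], [0.002, 0.277, -0.961, 383.463], [0.0, 0.0, 0.0, 1.0]]
```

View pics/scene0.png

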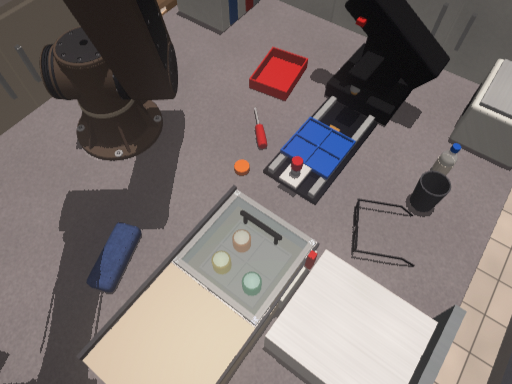

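View pics/top0.png

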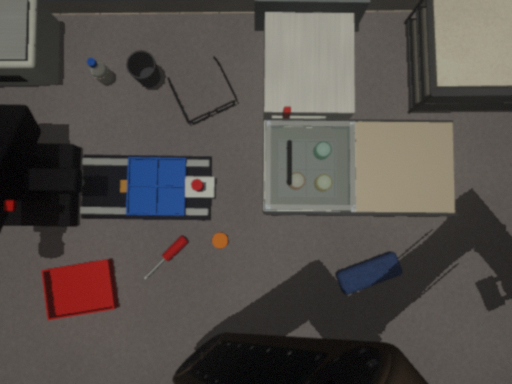

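View pics/wrist0.png

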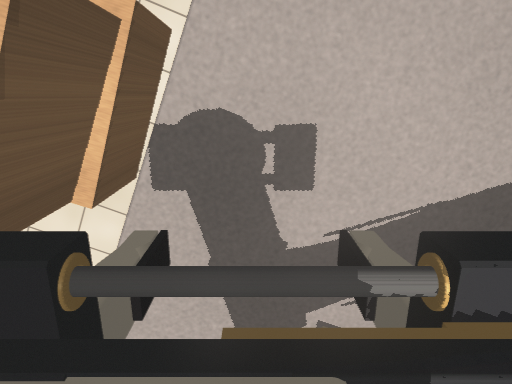

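Scene view: passbox with clear hatch over three pots, at about (242,240), (222,262) and (252,283). The black handle is at (260,227), the red inner grip at (311,259), the carriage at (318,148) and the knob at (297,163). The top view agrees: grip (287,111), handle (290,162), knob (197,185). Next I measure these points from both views.

```bash
cat > h.py <<'E'
from bench import ctrl
import cv2,numpy as np
from scipy.spatial.transform import Rotation as R
def ray(c,p):
    K=c["intrinsics"];T=np.array(c["pose"])
    d=T[:3,:3]@np.array([(p[0]-K[0,2])/K[0,0],(p[1]-K[1,2])/K[1,1],1.]);return T[:3,3],d
def at_z(c,p,z):
    o,d=ray(c,p);return o+d*(z-o[2])/d[2]
def by_range(c,p):
    o,d=ray(c,p);u,v=int(round(p[0])),int(round(p[1]));w=c["range_z"][max(v-1,0):v+2,max(u-1,0):u+2];w=w[w>0]
    return o+d*np.median(w) if w.size else None
def tri(c1,p1,c2,p2):
    o1,d1=ray(c1,p1);o2,d2=ray(c2,p2)
    t,_,_,_=np.linalg.lstsq(np.c_[d1,-d2],o2-o1,rcond=None)
    a=o1+d1*t[0];b=o2+d2*t[1];return (a+b)/2,np.linalg.norm(a-b)
def proj(c,P):
    T=np.linalg.inv(np.array(c["pose"]));q=T[:3,:3]@np.array(P)+T[:3,3];q=c["intrinsics"]@q;return q[:2]/q[2]
def cloud(c):
    K=c["intrinsics"];T=np.array(c["pose"]);v,u=np.mgrid[0:384,0:512];z=c["range_z"].astype(float)
    P=np.stack([(u-K[0,2])/K[0,0]*z,(v-K[1,2])/K[1,1]*z,z],-1)
    W=P@T[:3,:3].T+T[:3,3];W[z<=0]=np.nan;return W
def save(c,n,scale=1):
    im=c["image"][:,:,::-1]
    if scale!=1: im=cv2.resize(im,None,fx=scale,fy=scale)
    cv2.imwrite(f"pics/{n}.png",im)
E
python3 - <<'E'
from h import *
np.set_printoptions(suppress=True,precision=1)
cs={n:ctrl.read_camera(n) for n in ["top","scene"]}
best={}
for t in ["passbox","tray_mid","hatch_handle","inner_grip","lensmeter","carriage_mid","knob_grip","pot_a","pot_b","pot_c","pot_d"]:
    for n in cs:
        r=ctrl.place_of(t,n)
        for k in r[:4]: 
            b=by_range(cs[n],k["location"]); print(t,n,round(k["score"],2),np.round(k["location"],1),b)
        if r: best[t,n]=r[0]["location"]
    if (t,"top") in best and (t,"scene") in best:
        print("  TRI",*tri(cs["top"],best[t,"top"],cs["scene"],best[t,"scene"]))
E
```

```text
passbox top 0.63 [301.7 170.5] [ 520.  -113.   112.9]
passbox scene 0.63 [242.8 269.9] [ 552.  -166.7  113.4]
  TRI [ 530.  -130.6   -2.6] 13.159720188974298
hatch_handle top 0.84 [288.4 160.8] [536.5 -80.  152.2]
hatch_handle scene 0.66 [262.2 223.6] [536.  -79.9 153.5]
  TRI [536.2 -79.9 153.8] 0.2665995969141412
inner_grip scene 0.72 [309.2 267.5] [653.1 -84.7 106.4]
lensmeter top 0.88 [157.8 188.6] [489.4 229.   37.1]
lensmeter scene 0.74 [313.5 156.7] [502.2 198.3  38.3]
  TRI [490.9 237.6 -13.6] 7.72407712585427
carriage_mid top 0.94 [154.9 183.3] [501.8 234.8  43. ]
carriage_mid scene 0.72 [318.8 147.3] [498.5 229.8  41.1]
  TRI [499.9 234.   38.5] 5.857294128992146
knob_grip top 0.5 [196.1 183.9] [494.  128.5  94.8]
knob_grip scene 0.6 [294.  162.2] [489.1 117.9  95.5]
knob_grip scene 0.37 [261.2 224.6] [535.7 -82.9 153.6]
  TRI [490.6 126.   88.5] 10.257584306582002
```

```bash
cat > m1.py <<'E'
from h import *
np.set_printoptions(suppress=True,precision=1)
def red(im): 
    i=im.astype(int);return (i[...,0]>110)&(i[...,0]>2*i[...,1])&(i[...,0]>2*i[...,2])
for n in ["top","scene"]:
    c=ctrl.read_camera(n);W=cloud(c);im=c["image"].astype(int)
    def rect(m,name):
        P=W[m][:,:2].astype(np.float32)
        if len(P)<5: print(name,"few");return
        (cx,cy),(w,h),a=cv2.minAreaRect(P);z=W[m][:,2];print(n,name,len(P),"c",round(cx,1),round(cy,1),"wh",round(w,1),round(h,1),"ang",round(a,2),"z",np.nanpercentile(z,[5,50,95]))
    x,y,z=W[...,0],W[...,1],W[...,2]
    box=(x>400)&(x<680)&(y>-250)&(y<30)
    rect(box&(z>140)&(z<165)&(x<620),"handle")
    blue=(im[...,2]>100)&(im[...,2]>2*im[...,0])&(y>100)&(y<350)&(x>400)&(x<600)
    rect(blue&(z>30)&(z<60),"carriage")
    rect(red(im)&box&(x>600)&(z>90),"grip");rect(red(im)&box&(x>600)&(z>150),"griptop")
    rect(red(im)&(y>80)&(y<180)&(x>440)&(z>85),"knobtop")
    rect(box&(z>100)&(z<125)&(x<640),"box")
    fil=(x>380)&(x<680)&(y>-480)&(y<-180)&(z>97)&(z<110)
    rect(fil,"filter")
    if n=="top":
        # edges of tunnel
        rect((x>630)&(x<900)&(y>-300)&(y<50)&(z>90)&(z<108)&~red(im),"tunnel")
E
python3 m1.py
```

```text
top handle 218 c 534.4 -81.4 wh 9.2 97.0 ang 89.1 z [148.9 152.1 155.4]
top carriage 3210 c 496.4 232.7 wh 139.6 139.0 ang 88.76 z [33.8 37.3 45.1]
top grip 26 c 650.1 -77.7 wh 11.0 9.9 ang 85.75 z [152.2 155.6 158.6]
top griptop 26 c 650.1 -77.7 wh 11.0 9.9 ang 85.75 z [152.2 155.6 158.6]
top knobtop 89 c 492.9 127.8 wh 23.1 22.7 ang 45.04 z [91.7 94.4 97.3]
top box 9094 c 530.9 -138.0 wh 226.0 220.0 ang 89.39 z [104.8 112.3 116.4]
top filter 9625 c 548.3 -321.7 wh 283.3 262.0 ang 89.77 z [100.8 104.  107.5]
top tunnel 9490 c 765.3 -155.6 wh 287.2 269.5 ang 3.72 z [ 97.3 100.4 104.3]
scene handle 272 c 532.6 -82.0 wh 11.4 99.1 ang 89.27 z [148.3 152.5 154.9]
scene carriage 2240 c 494.0 233.3 wh 142.2 139.3 ang 88.75 z [35.4 38.1 45.9]
scene grip 54 c 649.3 -78.8 wh 14.3 12.2 ang 89.7 z [154.  156.8 159.2]
scene griptop 54 c 649.3 -78.8 wh 14.3 12.2 ang 89.7 z [154.  156.8 159.2]
scene knobtop 86 c 492.3 126.1 wh 24.2 21.6 ang 37.86 z [91.3 94.9 96.9]
scene box 11651 c 528.8 -138.2 wh 226.2 222.9 ang 89.21 z [105.6 113.4 116.5]
scene filter 13694 c 549.5 -319.5 wh 283.5 256.7 ang 88.77 z [102.8 105.4 107.6]
```

```bash
python3 - <<'E'
from h import *
np.set_printoptions(suppress=True,precision=2)
for n in ["top","scene"]:
    c=ctrl.read_camera(n);W=cloud(c);x,y,z=W[...,0],W[...,1],W[...,2]
    m=(x>400)&(x<620)&(y>-250)&(y<30)&(z>143)&(z<165)
    vx,vy,x0,y0=cv2.fitLine(W[m][:,:2].astype(np.float32),cv2.DIST_HUBER,0,.01,.01).ravel();print(n,"handle yaw",np.degrees(np.arctan2(vy*np.sign(vx),abs(vx))),x0,y0)
    # near (-x) edge of box/filter: for each image-y bin min x of z>90
    for nm,y0,y1,zl,zh in [("boxnear",-225,-45,95,125),("filt",-440,-250,98,110)]:
        E=[]
        for yy in np.arange(y0,y1,4):
            s=(abs(y-yy)<2)&(z>zl)&(z<zh)&(x>380)&(x<680)
            if s.sum()>3: E.append([yy,np.percentile(x[s],1),np.percentile(x[s],99)])
        E=np.array(E)
        for k in (1,2):
            f=cv2.fitLine(E[:,[0,k]].astype(np.float32),cv2.DIST_HUBER,0,.01,.01).ravel();print(n,nm,k,"yaw",-np.degrees(np.arctan(f[1]/f[0])),"mean",f[3])
    E=[]
    for xx in np.arange(445,620,4):
        s=(abs(x-xx)<2)&(z>95)&(z<125)&(y>-300)&(y<60)
        if s.sum()>3:E.append([xx,np.percentile(y[s],99)])
    E=np.array(E);f=cv2.fitLine(E.astype(np.float32),cv2.DIST_HUBER,0,.01,.01).ravel();print(n,"left edge yaw",np.degrees(np.arctan(f[1]/f[0])),f[2],f[3])
    P=None
c=ctrl.read_camera("top")
im=c["image"][60:240,60:460,::-1];cv2.imwrite("pics/topz.png",cv2.resize(im,None,fx=2,fy=2,interpolation=cv2.INTER_CUBIC))
E
```

```text
top handle yaw -0.97128934 533.6904 -81.15657
top boxnear 1 yaw -0.676124 mean 423.17224
top boxnear 2 yaw -0.05769131 mean 676.8112
top filt 1 yaw -0.9159338 mean 427.08102
top filt 2 yaw -1.643405 mean 634.9411
top left edge yaw -1.6390402 552.6 -29.827803
scene handle yaw -1.1428021 533.88983 -83.39851
scene boxnear 1 yaw -1.0367728 mean 421.46774
scene boxnear 2 yaw -0.04363142 mean 677.3696
scene filt 1 yaw -1.7070965 mean 423.28494
scene filt 2 yaw -38.81069 mean 594.63696
scene left edge yaw -1.1918744 531.6332 -33.272682
```

View pics/topz.png

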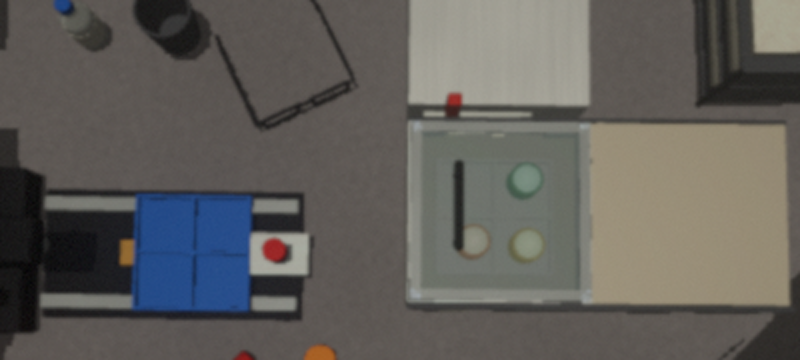

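```bash
cat >> h.py <<'E'
def state():
    s=ctrl.observe();M=R.from_quat(s["ee_rot"]).as_matrix();return s,M
def Rdown(jaw_deg):
    # y down, z (jaw dir) at world angle jaw_deg
    a=np.radians(jaw_deg);z=np.array([np.cos(a),np.sin(a),0]);y=np.array([0,0,-1.]);x=np.cross(y,z);return np.c_[x,y,z]
def plan(P,jaw=None,n=None):
    """print row for n steps from present pose to TCP target P (mm)"""
    s,M=state()
    T=M if jaw is None else min((Rdown(jaw),Rdown(jaw+180)),key=lambda T:R.from_matrix(M.T@T).magnitude())
    rv=R.from_matrix(M.T@T).as_rotvec();d=M.T@(np.array(P)-s["tcp_pos"])
    print("tcp",np.round(s["tcp_pos"],1),"d_world",np.round(np.array(P)-s["tcp_pos"],1),"total shift units (first axes)",np.round(d/200,3),"turn units",np.round(rv/.15,3),"F",np.round(s["ft_force"],1),"w",round(s["gripper_width"],1),"t",s["time_s"])
    return T
E
python3 - <<'E'
from h import *
np.set_printoptions(suppress=True,precision=3)
s,M=state();print(M)
for j in (88.9,-91.1,-1.1,178.9): print(j,R.from_matrix(M.T@Rdown(j)).as_rotvec()/.15)
E
```

```text
[[ 0.931  0.    -0.365]
 [ 0.365  0.     0.931]
 [ 0.    -1.    -0.   ]]
88.9 [0.   2.62 0.  ]
-91.1 [  0.001 -18.324  -0.   ]
-1.1 [-0.    13.092  0.   ]
178.9 [ 0.    -7.852  0.   ]
```

Request:
carry_out:
  deltas:
    - [0, 0, 0, 0, 0.87, 0, 1]
    - [0, 0, 0, 0, 0.87, 0, 1]
    - [0, 0, 0, 0, 0.88, 0, 1]
    - [0.13, 0, 0.2, 0, 0, 0, 1]
    - [0.13, 0, 0.2, 0, 0, 0, 1]
    - [0.13, 0, 0.2, 0, 0, 0, 1]
    - [0.13, 0, 0.2, 0, 0, 0, 1]
    - [0.13, 0, 0.2, 0, 0, 0, 1]
    - [0.13, 0, 0.2, 0, 0, 0, 1]
    - [0.13, 0, 0.2, 0, 0, 0, 1]
    - [0.13, 0, 0.2, 0, 0, 0, 1]
    - [0.13, 0, 0.2, 0, 0, 0, 1]

```text
time_s: 2.8
tcp_pos: [488.2, -271.1, 249.0]
ee_rot: [0.707, -0.006, 0.007, -0.707]
ft_force: [0.7, -0.3, -0.6]
gripper_width: 1.3
```

```bash
python3 - <<'E'
from h import *
plan([650,-28,200],88.9)
E
```

```text
tcp [ 488.2 -271.1  249. ] d_world [161.8 243.1 -49. ] total shift units (first axes) [0.786 0.245 1.231] turn units [0.001 0.001 0.005] F [ 0.7 -0.3 -0.6] w 1.3 t 2.8
```

Request:
carry_out:
  deltas:
    - [0.112, 0.01, 0.176, 0, 0, 0, 1]
    - [0.112, 0.01, 0.176, 0, 0, 0, 1]
    - [0.112, 0.02, 0.176, 0, 0, 0, 1]
    - [0.112, 0.05, 0.176, 0, 0, 0, 1]
    - [0.112, 0.05, 0.176, 0, 0, 0, 1]
    - [0.112, 0.05, 0.176, 0, 0, 0, 1]
    - [0.112, 0.05, 0.176, 0, 0, 0, 1]
    - [0, 0, 0, 0, 0, 0, 1]

```text
time_s: 3.6
tcp_pos: [650.4, -25.8, 198.3]
ee_rot: [0.707, -0.006, 0.005, -0.707]
ft_force: [-0.6, -0.7, -0.2]
gripper_width: 0.4
```

```bash
python3 - <<'E'
from h import *
plan([650,-28,148],88.9)
c=ctrl.read_camera("wrist");save(c,"w1",1.5);c2=ctrl.read_camera("scene");save(c2,"s1",1.5)
for n,cc in(("wrist",c),("scene",c2)):
  for k in ctrl.place_of("inner_grip",n): print(n,k, at_z(cc,k["location"],100))
print(proj(c,[650,-78,156]))
E
```

```text
tcp [650.4 -25.8 198.3] d_world [ -0.4  -2.2 -50.3] total shift units (first axes) [-0.001  0.251 -0.011] turn units [ 0.001  0.022 -0.013] F [-0.6 -0.7 -0.2] w 0.4 t 3.6
wrist {'location': [182.2, 203.0], 'score': 0.64} [650.03786736 -78.09422176 100.        ]
scene {'location': [308.7, 268.9], 'score': 0.7} [653.23043826 -85.28151433 100.        ]
[162.37128999 232.63745035]
```

View pics/w1.png

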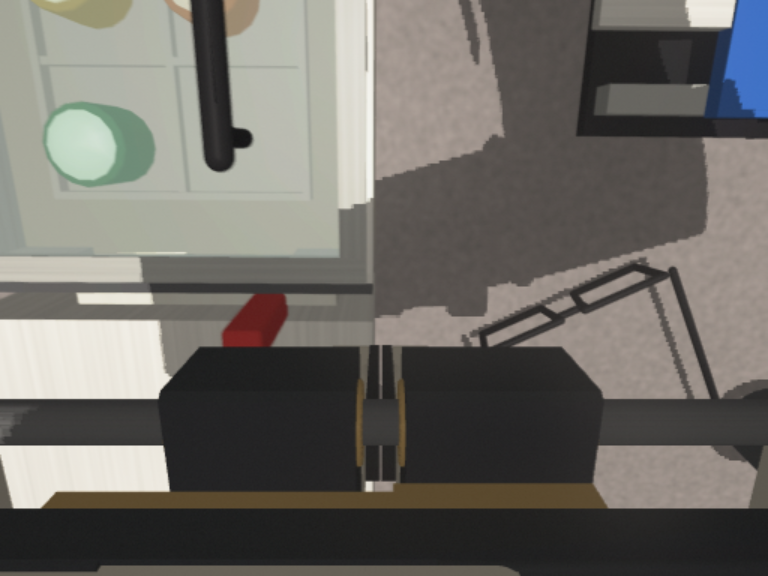

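View pics/s1.png

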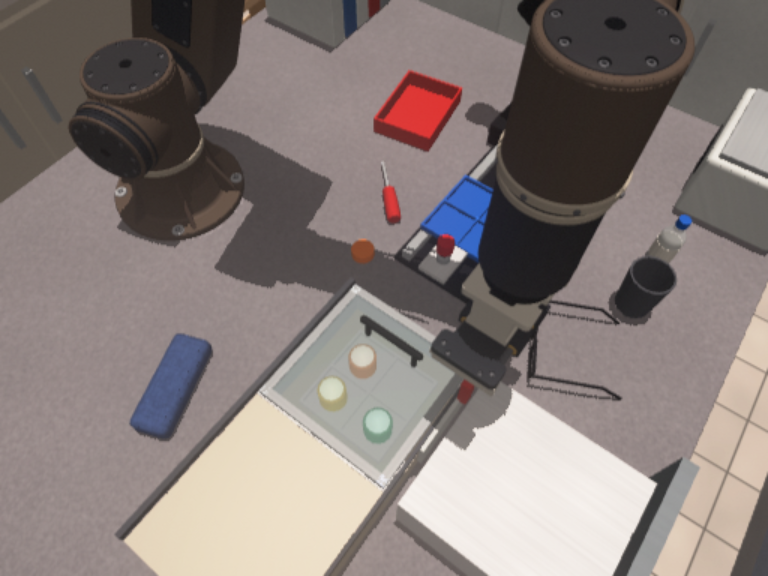

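The wrist picture shows the red grip at about (170,213) in raw pixels, which the network puts at (650,-78), about 26 mm ajar. I'll lower the closed fingers on its +y side and push.

Request:
carry_out:
  deltas:
    - [0, 0.12, 0, 0, 0, 0, 1]
    - [0, 0.13, 0, 0, 0, 0, 1]
    - [0, 0, -0.05, 0, 0, 0, 1]
    - [0, 0, -0.05, 0, 0, 0, 1]

```text
time_s: 4.2
tcp_pos: [648.3, -51.1, 151.5]
ee_rot: [0.707, -0.007, 0.007, -0.707]
ft_force: [0.6, 0.4, 1.1]
gripper_width: 0.4
```

Request:
carry_out:
  deltas:
    - [0, 0, -0.04, 0, 0, 0, 1]
    - [0, 0, -0.03, 0, 0, 0, 1]
    - [0, 0, 0, 0, 0, 0, 1]

```text
time_s: 4.5
tcp_pos: [648.6, -64.8, 151.8]
ee_rot: [0.707, -0.007, 0.008, -0.707]
ft_force: [-0.1, 0.3, 0.8]
gripper_width: 0.6
```

Request:
carry_out:
  deltas:
    - [0, 0, -0.03, 0, 0, 0, 1]
    - [0, 0, 0, 0, 0, 0, 1]

```text
time_s: 4.7
tcp_pos: [648.3, -70.1, 151.1]
ee_rot: [0.707, -0.007, 0.007, -0.707]
ft_force: [-1.2, -1.0, -0.1]
gripper_width: 0.4
```

Request:
carry_out:
  deltas:
    - [0, 0, -0.03, 0, 0, 0, 1]
    - [0, 0, 0, 0, 0, 0, 1]

```text
time_s: 4.9
tcp_pos: [648.0, -76.0, 150.6]
ee_rot: [0.707, -0.007, 0.007, -0.707]
ft_force: [-0.0, 0.1, -0.5]
gripper_width: 0.6
```

Request:
carry_out:
  deltas:
    - [0, 0, -0.03, 0, 0, 0, 1]
    - [0, 0, 0, 0, 0, 0, 1]

```text
time_s: 5.1
tcp_pos: [648.0, -79.3, 150.6]
ee_rot: [-0.706, 0.006, -0.007, 0.708]
ft_force: [-2.1, 13.0, 3.6]
gripper_width: 0.0
```

Request:
carry_out:
  deltas:
    - [0, 0, -0.02, 0, 0, 0, 1]
    - [0, 0, 0, 0, 0, 0, 1]

```text
time_s: 5.3
tcp_pos: [648.1, -79.7, 150.6]
ee_rot: [-0.704, 0.006, -0.007, 0.71]
ft_force: [-4.6, 29.0, 6.5]
gripper_width: 0.2
```

```bash
python3 - <<'E'
from h import *
plan([650,-28,148],88.9)
c=ctrl.read_camera("wrist");save(c,"w2",1.5);c2=ctrl.read_camera("top");save(c2,"t2",1.5);c3=ctrl.read_camera("scene");save(c3,"s2",1.5)
for n,cc in(("wrist",c),("scene",c3),("top",c2)):
  for k in ctrl.place_of("inner_grip",n): print(n,k, at_z(cc,k["location"],100))
E
```

```text
tcp [648.1 -79.7 150.6] d_world [ 1.9 51.7 -2.6] total shift units (first axes) [0.005 0.015 0.259] turn units [-0.05   0.007  0.01 ] F [-4.6 29.   6.5] w 0.2 t 5.3
wrist {'location': [212.7, 230.3], 'score': 0.6} [ 650.13067112 -103.60005569  100.        ]
```

View pics/w2.png

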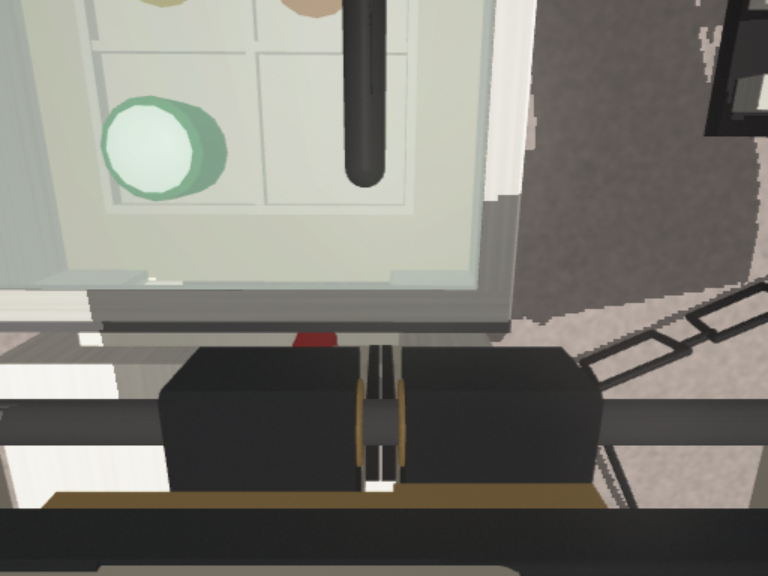

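The stop is felt: 29 N with no further motion, and the grip is at y≈-103.6 against an expected -104. I'll back off and go to the handle.

Request:
carry_out:
  deltas:
    - [0, 0, 0.1, 0, 0, 0, 1]
    - [0, -0.2, 0.02, 0, 0, 0, 1]
    - [0, -0.15, 0, 0, 0, 0, 0.5]
    - [-0.2, 0, -0.02, 0, 0, 0, 0.3]
    - [-0.2, 0, -0.05, 0, 0, 0, 0.3]
    - [-0.18, 0, -0.05, 0, 0, 0, 0.3]
    - [0, 0, 0, 0, 0, 0, 0.3]

```text
time_s: 6.3
tcp_pos: [527.6, -84.4, 221.0]
ee_rot: [-0.707, 0.007, -0.007, 0.707]
ft_force: [1.3, 0.7, 0.6]
gripper_width: 34.8
```

```bash
python3 - <<'E'
from h import *
plan([535,-82,150],88.9)
c=ctrl.read_camera("wrist");save(c,"w3",1.5)
for n,cc in(("wrist",c),):
  for k in ctrl.place_of("hatch_handle",n): print(n,k, at_z(cc,k["location"],147),by_range(cc,k["location"]))
E
```

```text
tcp [527.6 -84.4 221. ] d_world [  7.4   2.4 -71. ] total shift units (first axes) [0.037 0.355 0.013] turn units [-0.003 -0.005 -0.005] F [1.3 0.7 0.6] w 34.8 t 6.3
wrist {'location': [256.6, 222.3], 'score': 0.78} [534.05843332 -82.09683044 147.        ] [532.28516334 -82.11247151 151.5781887 ]
```

View pics/w3.png

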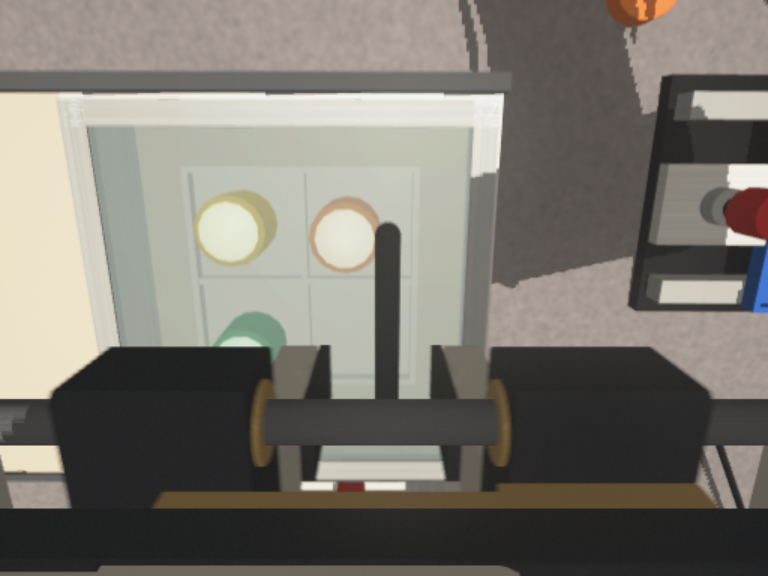

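The handle, at (388,300) in the scaled picture, lies between the fingers. The pots are yellow, orange and green. I'll descend, grip and pull.

Request:
carry_out:
  deltas:
    - [0.03, 0.12, 0.012, 0, 0, 0, 0.3]
    - [0, 0.12, 0, 0, 0, 0, 0.3]
    - [0, 0.115, 0, 0, 0, 0, 0.3]
    - [0, 0, 0, 0, 0, 0, 1]
    - [0, 0, 0, 0, 0, 0, 1]
    - [0, 0, 0, 0, 0, 0, 1]

```text
time_s: 7.0
tcp_pos: [539.0, -81.0, 150.7]
ee_rot: [0.707, -0.006, 0.007, -0.707]
ft_force: [0.1, 0.1, -0.3]
gripper_width: 42.7
```

Request:
carry_out:
  deltas:
    - [0, 0, 0, 0, 0, 0, 1]
    - [0, 0, 0, 0, 0, 0, 1]
    - [0, 0, 0, 0, 0, 0, 1]
    - [0, 0, 0, 0, 0, 0, 1]

```text
time_s: 7.4
tcp_pos: [537.9, -81.3, 150.0]
ee_rot: [0.707, -0.007, 0.007, -0.707]
ft_force: [0.4, -18.0, -0.4]
gripper_width: 11.2
```

Request:
carry_out:
  deltas:
    - [0, 0, -0.05, 0, 0, 0, 1]
    - [0, 0, -0.1, 0, 0, 0, 1]
    - [0, 0, -0.1, 0, 0, 0, 1]
    - [0, 0, -0.1, 0, 0, 0, 1]
    - [0, 0, -0.1, 0, 0, 0, 1]
    - [0, 0, -0.1, 0, 0, 0, 1]
    - [0, 0, -0.1, 0, 0, 0, 1]
    - [0, 0, -0.1, 0, 0, 0, 1]
    - [0, 0, -0.1, 0, 0, 0, 1]
    - [0, 0, -0.1, 0, 0, 0, 1]
    - [0, 0, -0.05, 0, 0, 0, 1]
    - [0, 0, 0, 0, 0, 0, 1]

```text
time_s: 8.6
tcp_pos: [533.4, -283.0, 149.9]
ee_rot: [0.707, -0.007, 0.007, -0.707]
ft_force: [-3.1, -2.1, 5.0]
gripper_width: 10.0
```

Request:
carry_out:
  deltas:
    - [0, 0, 0, 0, 0, 0, 0.4]
    - [0, 0, 0, 0, 0, 0, 0.4]
    - [0, 0, 0, 0, 0, 0, 0.4]
    - [0, -0.1, 0, 0, 0, 0, 0.4]
    - [0, -0.2, 0, 0, 0, 0, 0.3]
    - [0, -0.2, 0, 0, 0, 0, 0.3]
    - [0.1, -0.1, 0.2, 0, 0, 0, 0.3]
    - [0.1, 0, 0.2, 0, 0, 0, 0.3]
    - [0.1, 0, 0.2, 0, 0, 0, 0.3]
    - [0.1, 0, 0.18, 0, 0, 0, 0.3]
    - [0, 0, 0, 0, 0, 0, 0.3]

```text
time_s: 9.7
tcp_pos: [619.0, -122.1, 268.9]
ee_rot: [-0.707, 0.005, -0.005, 0.707]
ft_force: [-0.2, -0.5, -0.3]
gripper_width: 61.3
```

```bash
python3 - <<'E'
from h import *
plan([567,-166,83],88.9)
cs={n:ctrl.read_camera(n) for n in ("wrist","top","scene")}
for n in cs: save(cs[n],n+"4",1.5)
for t in ["pot_a","pot_b","pot_c","pot_d","hatch_handle","tray_mid"]:
  for n in cs:
    for k in ctrl.place_of(t,n): print(t,n,round(k["score"],2),np.round(k["location"]), np.round(at_z(cs[n],k["location"],147 if t[0]=="h" else 50),1))
E
```

```text
tcp [ 619.  -122.1  268.9] d_world [ -52.   -43.9 -185.9] total shift units (first axes) [-0.257  0.929 -0.224] turn units [-0.004  0.03   0.001] F [-0.2 -0.5 -0.3] w 61.3 t 9.7
pot_a wrist 0.85 [210. 124.] [ 571.7 -166.2   50. ]
pot_a wrist 0.71 [202.  47.] [ 496.4 -170.7   50. ]
pot_a wrist 0.68 [272.  48.] [ 498.9 -102.3   50. ]
pot_a top 0.74 [291. 180.] [504.1 -93.7  50. ]
pot_a top 0.63 [321. 152.] [ 571.8 -168.    50. ]
pot_a top 0.61 [321. 183.] [ 497.2 -167.    50. ]
pot_a scene 0.78 [250. 286.] [ 570.2 -168.5   50. ]
pot_a scene 0.7 [222. 265.] [ 494.9 -167.    50. ]
pot_a scene 0.44 [244. 247.] [ 508.9 -106.4   50. ]
pot_b wrist 0.85 [210. 124.] [ 571.7 -166.2   50. ]
pot_b wrist 0.71 [202.  47.] [ 496.4 -170.7   50. ]
pot_b wrist 0.68 [272.  48.] [ 498.9 -102.3   50. ]
pot_b top 0.74 [291. 180.] [504.1 -93.7  50. ]
pot_b top 0.63 [321. 152.] [ 571.8 -168.    50. ]
pot_b top 0.61 [321. 183.] [ 497.2 -167.    50. ]
pot_b scene 0.78 [250. 286.] [ 570.2 -168.5   50. ]
pot_b scene 0.7 [222. 265.] [ 494.9 -167.    50. ]
pot_b scene 0.44 [244. 247.] [ 508.9 -106.4   50. ]
pot_c 
[... 603 characters left out ...]
0. ]
pot_d top 0.74 [291. 180.] [504.1 -93.7  50. ]
pot_d top 0.63 [321. 152.] [ 571.8 -168.    50. ]
pot_d top 0.61 [321. 183.] [ 497.2 -167.    50. ]
pot_d scene 0.78 [250. 286.] [ 570.2 -168.5   50. ]
pot_d scene 0.7 [222. 265.] [ 494.9 -167.    50. ]
pot_d scene 0.44 [244. 247.] [ 508.9 -106.4   50. ]
hatch_handle wrist 0.73 [244.  84.] [ 535.3 -127.5  147. ]
hatch_handle wrist 0.63 [35. 77.] [ 528.2 -280.4  147. ]
hatch_handle top 0.78 [378. 164.] [ 528.  -277.7  147. ]
hatch_handle scene 0.94 [194. 307.] [ 531.2 -279.5  147. ]
tray_mid wrist 0.86 [244.  86.] [ 534.  -130.3   50. ]
tray_mid top 0.8 [305. 167.] [ 536.9 -127.3   50. ]
tray_mid scene 0.89 [245. 261.] [ 528.8 -130.4   50. ]
```

View pics/wrist4.png

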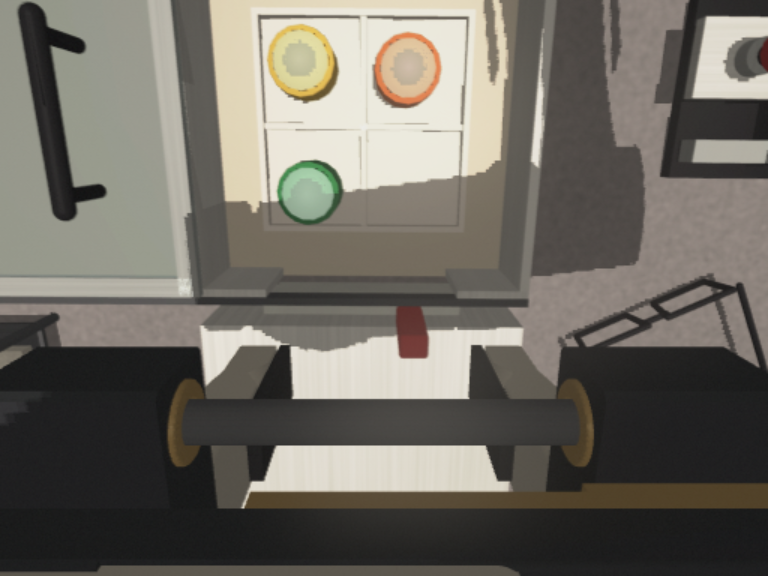

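View pics/scene4.png

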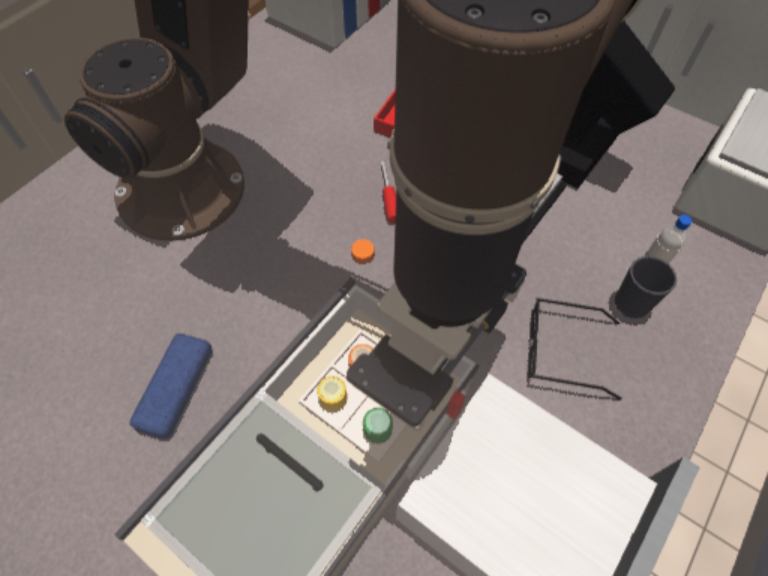

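Wrist view, scaled pixels: yellow (301,62), orange (408,68), green (309,192), all upright; the hatch is open. I'll refine these centres from the depth.

```bash
cat >> h.py <<'E'
def pots(cams=("wrist","top","scene"),zlo=80,zhi=100):
    for n in cams:
        c=ctrl.read_camera(n);W=cloud(c)
        for k in ctrl.regions_of("pot_a",n):
            m=k["region"];P=W[m];P=P[np.isfinite(P[:,2])]
            if len(P)<10: continue
            top=np.percentile(P[:,2],95);Q=P[P[:,2]>top-8]
            (cx,cy),r=cv2.minEnclosingCircle(Q[:,:2].astype(np.float32))
            print(n,round(k["score"],2),np.round(k["location"]),"rgb",np.median(c["image"][m],0),"ctr",round(cx,1),round(cy,1),"r",round(r,1),"med",np.round(np.median(Q[:,:2],0),1),"top",round(top,1),"n",len(Q))
E
python3 - <<'E'
from h import *
pots()
E
```

```text
wrist 0.97 [206.  44.] rgb [220. 195. 155.] ctr 496.0 -166.9 r 19.9 med [ 496.4 -166.2] top 90.5 n 1653
wrist 0.76 [277.  46.] rgb [220. 181. 153.] ctr 501.0 -103.6 r 19.7 med [ 501.4 -103.6] top 90.5 n 1633
wrist 0.65 [210. 129.] rgb [150. 174. 151.] ctr 573.0 -166.5 r 19.6 med [ 572.3 -165.8] top 90.4 n 1305
top 0.73 [294. 178.] rgb [200. 164. 128.] ctr 501.8 -102.9 r 19.6 med [ 501.  -102.1] top 92.0 n 205
top 0.51 [321. 149.] rgb [115. 148. 119.] ctr 573.8 -166.0 r 19.7 med [ 573.6 -166.1] top 91.7 n 195
top 0.5 [325. 182.] rgb [201. 186. 128.] ctr 496.2 -166.1 r 19.5 med [ 495.8 -165.3] top 92.8 n 193
scene 0.77 [251. 280.] rgb [144.  178.5 148.5] ctr 587.4 -183.3 r 42.2 med [ 573.  -168.2] top 92.7 n 284
scene 0.61 [238. 236.] rgb [229. 182. 158.] ctr 532.2 -145.4 r 71.5 med [ 492.7 -100.8] top 93.2 n 98
```

Request:
carry_out:
  deltas:
    - [-0.112, 0, -0.113, 0, 0, 0, 0.3]
    - [-0.112, 0.1, -0.113, 0, 0.03, 0, 0.3]
    - [0, 0.22, 0, 0, 0, 0, 0.3]
    - [0, 0.22, 0, 0, 0, 0, 0.3]
    - [0, 0.2, 0, 0, 0, 0, 0.3]
    - [0, 0, 0, 0, 0, 0, 0.3]

```text
time_s: 11.65
tcp_pos: [567.6, -170.7, 116.4]
ee_rot: [-0.707, 0.012, -0.005, 0.707]
ft_force: [-0.6, -0.1, 0.3]
gripper_width: 61.6
```

```bash
python3 - <<'E'
from h import *
plan([573.4,-166.3,84],88.9)
E
```

```text
tcp [ 567.6 -170.7  116.4] d_world [  5.8   4.4 -32.4] total shift units (first axes) [0.03  0.162 0.023] turn units [-0.004 -0.038 -0.064] F [-0.6 -0.1  0.3] w 61.6 t 11.65
```

Request:
carry_out:
  deltas:
    - [0.03, 0.05, 0.023, 0, -0.03, -0.03, 0.3]
    - [0, 0.11, 0, 0, 0, 0, 0.3]
    - [0, 0, 0, 0, 0, 0, 0.3]

```text
time_s: 11.95
tcp_pos: [577.9, -166.0, 89.3]
ee_rot: [-0.707, 0.005, -0.008, 0.707]
ft_force: [-0.4, 0.3, 0.3]
gripper_width: 61.4
```

```bash
python3 - <<'E'
from h import *
plan([573.4,-166.3,84],88.9)
E
```

```text
tcp [ 577.9 -166.    89.3] d_world [-4.5 -0.3 -5.3] total shift units (first axes) [-0.022  0.026 -0.002] turn units [-0.001  0.003  0.027] F [-0.4  0.3  0.3] w 61.4 t 11.95
```

Request:
carry_out:
  deltas:
    - [-0.02, 0.026, 0, 0, 0, 0, 0.3]
    - [0, 0, 0, 0, 0, 0, 0.3]
    - [0, 0, 0, 0, 0, 0, 0.3]

```text
time_s: 12.25
tcp_pos: [574.1, -166.4, 85.6]
ee_rot: [0.707, -0.004, 0.009, -0.707]
ft_force: [-0.4, -0.1, 0.4]
gripper_width: 61.2
```

Request:
carry_out:
  deltas:
    - [0, 0.005, 0, 0, 0, 0, 1]
    - [0, 0, 0, 0, 0, 0, 1]
    - [0, 0, 0, 0, 0, 0, 1]
    - [0, 0, 0, 0, 0, 0, 1]
    - [0, 0, 0, 0, 0, 0, 1]

```text
time_s: 12.75
tcp_pos: [573.7, -166.5, 83.6]
ee_rot: [0.707, -0.005, 0.008, -0.707]
ft_force: [-0.5, 0.1, 2.3]
gripper_width: 38.8
```

Request:
carry_out:
  deltas:
    - [0, -0.05, 0, 0, 0, 0, 1]
    - [0, -0.15, 0, 0, 0, 0, 1]
    - [0, -0.2, 0, 0, 0, 0, 1]
    - [0, -0.2, 0, 0, 0, 0, 1]
    - [0, -0.08, 0, 0, 0, 0, 1]
    - [0, 0, 0, 0, 0, 0, 1]

```text
time_s: 13.35
tcp_pos: [574.4, -166.6, 223.3]
ee_rot: [0.707, -0.003, 0.01, -0.707]
ft_force: [0.9, 0.3, -1.2]
gripper_width: 39.2
```

Request:
carry_out:
  deltas:
    - [-0.027, 0, 0.1, 0, 0, 0, 1]
    - [-0.027, 0, 0.2, 0, 0, 0, 1]
    - [-0.027, 0, 0.2, 0, 0, 0, 1]
    - [-0.027, 0, 0.2, 0, 0, 0, 1]
    - [-0.027, 0, 0.2, 0, 0, 0, 1]
    - [-0.027, 0, 0.2, 0, 0, 0, 1]
    - [-0.027, 0, 0.2, 0, 0, 0, 1]
    - [-0.027, 0, 0.2, 0, 0, 0, 1]
    - [-0.027, 0, 0.2, 0, 0, 0, 1]
    - [0, 0, 0.1, 0, 0, 0, 1]
    - [0, 0, 0, 0, 0, 0, 1]
    - [0, 0, 0, 0, 0, 0, 1]

```text
time_s: 14.55
tcp_pos: [530.8, 194.3, 218.3]
ee_rot: [0.707, -0.005, 0.008, -0.707]
ft_force: [1.1, 0.4, -1.0]
gripper_width: 38.9
```

```bash
python3 - <<'E'
from h import *
plan([532.5,194.2,69],88.75)
c=ctrl.read_camera("wrist");save(c,"w5",1.5)
for t in("carriage_mid","knob_grip"):
  for k in ctrl.place_of(t,"wrist"): print(t,k, at_z(c,k["location"],36 if t[0]=="c" else 81))
W=cloud(c);im=c["image"].astype(int)
m=(im[...,2]>90)&(im[...,2]>1.8*im[...,0])&(W[...,2]>28)&(W[...,2]<55)
print(m.sum(),cv2.minAreaRect(W[m][:,:2].astype(np.float32)))
E
```

```text
tcp [530.8 194.3 218.3] d_world [ 1.700e+00 -1.000e-01 -1.493e+02] total shift units (first axes) [0.006 0.746 0.   ] turn units [0.007 0.023 0.02 ] F [ 1.1  0.4 -1. ] w 38.9 t 14.55
carriage_mid {'location': [293.2, 141.6], 'score': 0.6} [498.3428857  232.83216845  36.        ]
knob_grip {'location': [174.9, 142.8], 'score': 0.69} [491.57436636 130.90890916  81.        ]
22689 ((495.2443542480469, 233.17501831054688), (140.37889099121094, 140.1647186279297), 88.53929138183594)
```

View pics/w5.png

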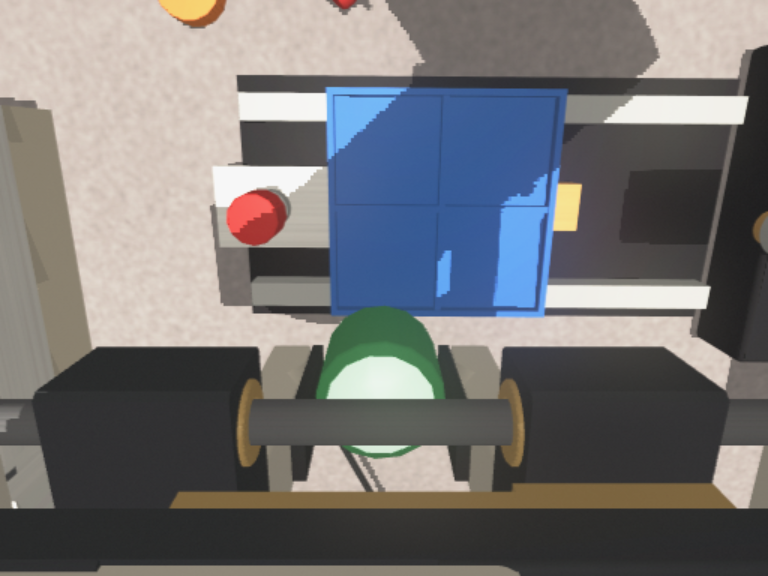

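Green is held upright; the carriage centre measures (495,233), yaw about -1.4°. I'll lower it.

Request:
carry_out:
  deltas:
    - [0.006, 0.15, 0, 0, 0, 0, 1]
    - [0, 0.2, 0, 0, 0, 0, 1]
    - [0, 0.2, 0, 0, 0, 0, 1]
    - [0, 0.1, 0, 0, 0, 0, 1]
    - [0, 0.04, 0, 0, 0, 0, 1]
    - [0, 0, 0, 0, 0, 0, 1]
    - [0, 0, 0, 0, 0, 0, 1]

```text
time_s: 15.4
tcp_pos: [533.9, 194.5, 82.3]
ee_rot: [-0.707, 0.005, -0.009, 0.707]
ft_force: [0.7, -0.4, -0.8]
gripper_width: 38.8
```

Request:
carry_out:
  deltas:
    - [0, 0.03, 0, 0, 0, 0, 1]
    - [0, 0.023, 0, 0, 0, 0, 1]
    - [0, 0, 0, 0, 0, 0, 1]
    - [0, 0, 0, 0, 0, 0, 1]

```text
time_s: 15.8
tcp_pos: [533.1, 194.5, 70.7]
ee_rot: [0.707, -0.005, 0.008, -0.707]
ft_force: [0.1, -0.2, -0.6]
gripper_width: 38.8
```

Request:
carry_out:
  deltas:
    - [0, 0.003, 0, 0, 0, 0, 0.35]
    - [0, 0, 0, 0, 0, 0, 0.35]
    - [0, 0, 0, 0, 0, 0, 0.35]
    - [0, -0.1, 0, 0, 0, 0, 0.35]
    - [0, -0.2, 0, 0, 0, 0, 0.35]
    - [0, -0.25, 0, 0, 0, 0, 0.3]
    - [0, -0.2, 0, 0, 0, 0, 0.3]
    - [0, 0, 0, 0, 0, 0, 0.3]

```text
time_s: 16.6
tcp_pos: [535.2, 195.9, 226.7]
ee_rot: [-0.705, 0.002, -0.011, 0.709]
ft_force: [0.3, 0.5, -1.5]
gripper_width: 61.4
```

```bash
python3 - <<'E'
from h import *
s,M=state();print(s["joint_pos"],s["tcp_pos"],s["gripper_width"])
for j in (-1.1,178.9): print(j,R.from_matrix(M.T@Rdown(j)).as_rotvec()/.15)
c=ctrl.read_camera("wrist");save(c,"w6",1.5)
c=ctrl.read_camera("scene");save(c,"s6",1.5)
pots(("wrist","top"))
E
```

```text
[ 0.69734745  0.19394462 -0.26965764  0.00544333 -1.0931243  -2.28888345] [535.21453603 195.92941013 226.74381127] 61.37094153805596
-1.1 [-0.10151102 10.47794675  0.04293454]
178.9 [  0.04292366 -10.46558285   0.1014853 ]
wrist 0.57 [254. 180.] rgb [208. 229. 210.] ctr 532.8 194.9 r 19.9 med [531.1 195.1] top 76.2 n 1470
top 0.73 [324. 181.] rgb [165. 153. 106.] ctr 496.5 -165.9 r 19.4 med [ 497.4 -165.7] top 92.5 n 190
top 0.62 [163. 190.] rgb [22. 40. 73.] ctr 473.2 199.1 r 112.2 med [487.8 160.1] top 47.8 n 1070
top 0.6 [294. 178.] rgb [166. 136. 107.] ctr 501.4 -103.3 r 19.5 med [ 501.1 -102.1] top 92.3 n 198
```

View pics/w6.png

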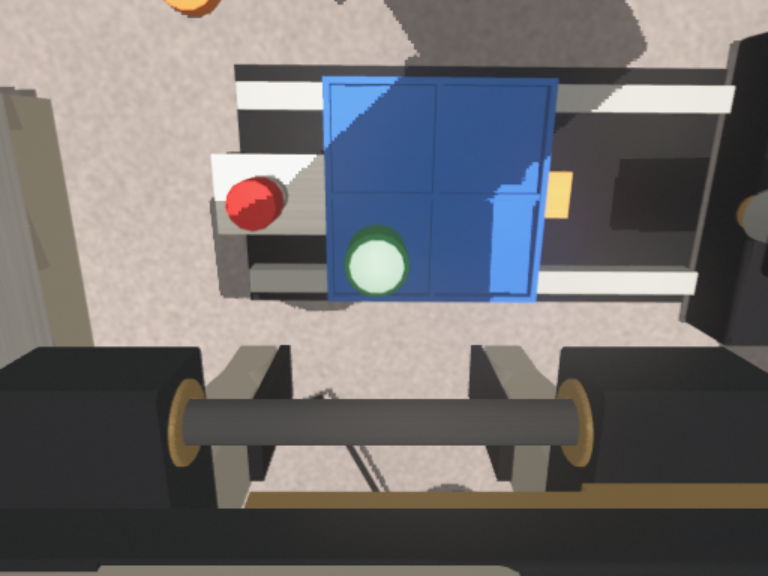

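View pics/s6.png

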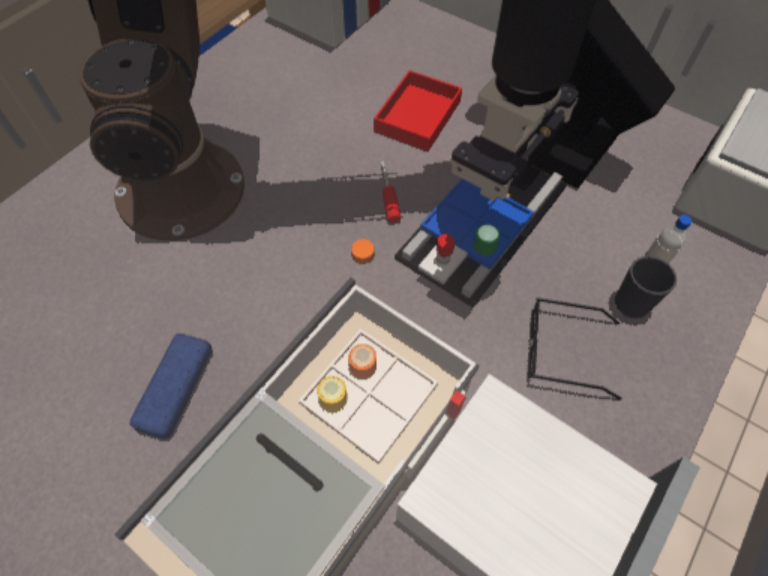

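Request:
carry_out:
  deltas:
    - [0, -0.05, 0, 0, -0.95, 0, 0.3]
    - [0, 0, 0, 0, -0.95, 0, 0.3]
    - [0, 0, 0, 0, -0.95, 0, 0.3]
    - [0, 0, 0, 0, -0.95, 0, 0.3]
    - [0, 0, 0, 0, -0.95, 0, 0.3]
    - [0, 0, 0, 0, -0.95, 0, 0.3]
    - [0, 0, 0, 0, -0.95, 0, 0.3]
    - [0, 0, 0, 0, -0.95, 0, 0.3]
    - [0, 0, 0, 0, -0.95, 0, 0.3]
    - [0, 0, 0, 0, -0.95, 0, 0.3]
    - [0, 0, 0, 0, -0.95, 0, 0.3]
    - [0, 0, 0, 0, 0, 0, 0.3]

```text
time_s: 18.1
tcp_pos: [532.1, 194.3, 228.8]
ee_rot: [0.506, 0.495, -0.495, -0.504]
ft_force: [0.1, 0.2, -0.1]
gripper_width: 61.4
```

```bash
python3 - <<'E'
from h import *
s,M=state();print(s["joint_pos"],s["tcp_pos"],s["gripper_width"])
plan([501.5,-103,200],178.9)
E
```

```text
[ 0.69741386  0.19400545 -0.26364696  0.00328917 -1.11180948 -0.71918079] [532.11828524 194.25492855 228.80216338] 61.370043488900016
tcp [532.1 194.3 228.8] d_world [ -30.6 -297.3  -28.8] total shift units (first axes) [-1.489  0.146  0.123] turn units [ 0.02  -0.007 -0.009] F [ 0.1  0.2 -0.1] w 61.4 t 18.1
```

Request:
carry_out:
  deltas:
    - [-0.1, 0, 0.015, 0, 0, 0, 0.3]
    - [-0.2, 0, 0.015, 0, 0, 0, 0.3]
    - [-0.2, 0, 0.015, 0, 0, 0, 0.3]
    - [-0.2, 0, 0.015, 0, 0, 0, 0.3]
    - [-0.2, 0, 0.015, 0, 0, 0, 0.3]
    - [-0.2, 0.03, 0.015, 0, 0, 0, 0.3]
    - [-0.2, 0.05, 0.015, 0, 0, 0, 0.3]
    - [-0.12, 0.06, 0.015, 0, 0, 0, 0.3]
    - [-0.06, 0, 0, 0, 0, 0, 0.3]
    - [0, 0, 0, 0, 0, 0, 0.3]
    - [0, 0, 0, 0, 0, 0, 0.3]

```text
time_s: 19.2
tcp_pos: [502.1, -100.9, 202.2]
ee_rot: [0.507, 0.495, -0.493, -0.505]
ft_force: [-1.1, 0.1, -0.4]
gripper_width: 61.6
```

```bash
python3 - <<'E'
from h import *
plan([501.5,-103,84],178.9)
c=ctrl.read_camera("wrist");save(c,"w7",1.5)
pots(("wrist","top"))
E
```

```text
tcp [ 502.1 -100.9  202.2] d_world [  -0.6   -2.1 -118.2] total shift units (first axes) [-0.011  0.591  0.006] turn units [ 0.033 -0.035 -0.   ] F [-1.1  0.1 -0.4] w 61.6 t 19.2
wrist 0.79 [258. 107.] rgb [195. 193. 157.] ctr 495.9 -166.9 r 19.7 med [ 496.  -167.5] top 90.4 n 2247
wrist 0.77 [258. 187.] rgb [191. 177. 151.] ctr 500.6 -103.9 r 19.9 med [ 500.7 -105.7] top 90.4 n 1832
```

View pics/w7.png

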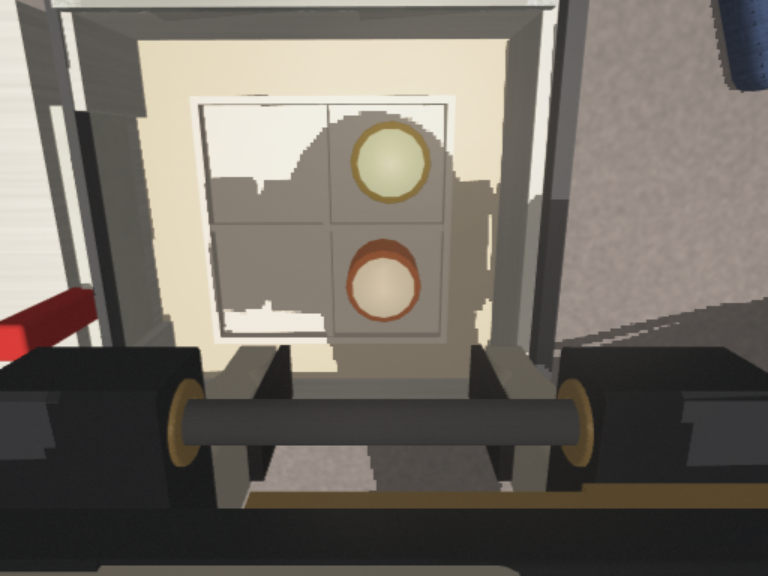

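Orange, at (383,285) in the scaled picture, is at (501,-103.5) and the fingers straddle it. I'll descend.

Request:
carry_out:
  deltas:
    - [-0.012, 0.15, 0.005, 0, 0, 0, 0.3]
    - [0, 0.2, 0, 0, 0, 0, 0.3]
    - [0, 0.18, 0, 0, 0, 0, 0.3]
    - [0, 0.03, 0, 0, 0, 0, 0.3]
    - [0, 0, 0, 0, 0, 0, 0.3]
    - [0, 0, 0, 0, 0, 0, 0.3]

```text
time_s: 20.05
tcp_pos: [502.6, -103.0, 91.4]
ee_rot: [0.507, 0.496, -0.493, -0.504]
ft_force: [0.5, 0.0, 0.1]
gripper_width: 61.4
```

Request:
carry_out:
  deltas:
    - [0, 0.035, 0.005, 0, 0, 0, 0.3]
    - [0, 0, 0, 0, 0, 0, 0.3]
    - [0, 0, 0, 0, 0, 0, 1]
    - [0, 0, 0, 0, 0, 0, 1]
    - [0, 0, 0, 0, 0, 0, 1]
    - [0, 0, 0, 0, 0, 0, 1]
    - [0, 0, 0, 0, 0, 0, 1]

```text
time_s: 20.75
tcp_pos: [500.5, -103.3, 83.0]
ee_rot: [0.507, 0.496, -0.493, -0.504]
ft_force: [-1.6, -0.0, 3.3]
gripper_width: 38.5
```

Request:
carry_out:
  deltas:
    - [0, -0.05, 0, 0, 0, 0, 1]
    - [0, -0.15, 0, 0, 0, 0, 1]
    - [0, -0.2, 0, 0, 0, 0, 1]
    - [0, -0.2, 0, 0, 0, 0, 1]
    - [0, -0.08, 0, 0, 0, 0, 1]
    - [0, 0, 0, 0, 0, 0, 1]

```text
time_s: 21.35
tcp_pos: [501.1, -103.3, 222.5]
ee_rot: [0.508, 0.497, -0.492, -0.503]
ft_force: [0.1, -1.3, -1.0]
gripper_width: 38.9
```

Request:
carry_out:
  deltas:
    - [0.1, 0, -0.013, 0, 0, 0, 1]
    - [0.2, 0, -0.013, 0, 0, 0, 1]
    - [0.2, 0, -0.013, 0, 0, 0, 1]
    - [0.2, 0, -0.013, 0, 0, 0, 1]
    - [0.2, 0, -0.013, 0, 0, 0, 1]
    - [0.2, 0, -0.013, 0, 0, 0, 1]
    - [0.2, 0, -0.013, 0, 0, 0, 1]
    - [0.2, 0, -0.013, 0, 0, 0, 1]
    - [0.2, 0, -0.013, 0, 0, 0, 1]
    - [0.17, 0, -0.013, 0, 0, 0, 1]
    - [0, 0, 0, 0, 0, 0, 1]
    - [0, 0, 0, 0, 0, 0, 1]

```text
time_s: 22.55
tcp_pos: [533.4, 270.3, 217.6]
ee_rot: [0.506, 0.495, -0.494, -0.504]
ft_force: [0.5, -0.7, -2.1]
gripper_width: 39.0
```

```bash
python3 - <<'E'
from h import *
plan([534,270.3,70.5],178.6)
c=ctrl.read_camera("wrist");save(c,"w8",1.5)
E
```

```text
tcp [533.4 270.3 217.6] d_world [   0.6   -0.  -147.1] total shift units (first axes) [ 0.001  0.736 -0.001] turn units [ 0.017  0.021 -0.011] F [ 0.5 -0.7 -2.1] w 39.0 t 22.55
```

View pics/w8.png

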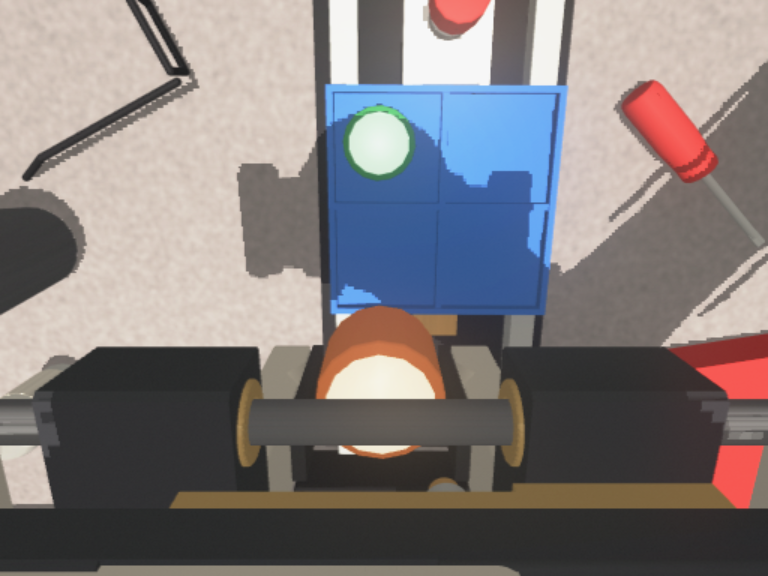

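Orange is held and green stays in its pocket. I'll lower it.

Request:
carry_out:
  deltas:
    - [0.001, 0.15, 0, 0, 0, 0, 1]
    - [0, 0.2, 0, 0, 0, 0, 1]
    - [0, 0.2, 0, 0, 0, 0, 1]
    - [0, 0.1, 0, 0, 0, 0, 1]
    - [0, 0.04, 0, 0, 0, 0, 1]
    - [0, 0, 0, 0, 0, 0, 1]
    - [0, 0, 0, 0, 0, 0, 1]

```text
time_s: 23.3
tcp_pos: [535.5, 270.3, 82.3]
ee_rot: [0.507, 0.496, -0.493, -0.504]
ft_force: [-0.4, -0.8, 0.1]
gripper_width: 39.3
```

Request:
carry_out:
  deltas:
    - [0, 0.03, 0, 0, 0, 0, 1]
    - [0, 0.025, 0, 0, 0, 0, 1]
    - [0, 0, 0, 0, 0, 0, 1]
    - [0, 0, 0, 0, 0, 0, 1]

```text
time_s: 23.7
tcp_pos: [534.8, 270.3, 70.0]
ee_rot: [0.507, 0.496, -0.493, -0.504]
ft_force: [-0.0, -0.1, -0.7]
gripper_width: 38.6
```

Request:
carry_out:
  deltas:
    - [0, 0.001, 0, 0, 0, 0, 0.35]
    - [0, 0, 0, 0, 0, 0, 0.35]
    - [0, 0, 0, 0, 0, 0, 0.35]
    - [0, -0.1, 0, 0, 0, 0, 0.35]
    - [0, -0.2, 0, 0, 0, 0, 0.35]
    - [0, -0.25, 0, 0, 0, 0, 0.3]
    - [0, -0.15, 0, 0, 0, 0, 0.3]
    - [0, 0, 0, 0, 0, 0, 0.3]

```text
time_s: 24.5
tcp_pos: [536.3, 271.8, 215.6]
ee_rot: [0.507, 0.499, -0.49, -0.504]
ft_force: [-0.4, -0.3, 0.1]
gripper_width: 61.6
```

```bash
python3 - <<'E'
from h import *
plan([496.2,-166.7,205],178.9)
c=ctrl.read_camera("wrist");save(c,"w9",1.5)
pots(("wrist","top"))
E
```

```text
tcp [536.3 271.8 215.6] d_world [ -40.1 -438.5  -10.6] total shift units (first axes) [-2.196  0.038  0.154] turn units [ 0.079 -0.017  0.038] F [-0.4 -0.3  0.1] w 61.6 t 24.5
wrist 0.95 [254.  91.] rgb [217. 236. 220.] ctr 532.6 194.8 r 19.8 med [532.7 194.2] top 76.5 n 1920
wrist 0.56 [255. 179.] rgb [240. 232. 212.] ctr 534.4 269.7 r 19.8 med [534.5 268. ] top 76.2 n 1569
top 0.85 [137. 171.] rgb [109.5  94.   82.5] ctr 535.7 270.0 r 19.8 med [534.9 268.8] top 78.9 n 193
top 0.55 [322. 184.] rgb [159. 149. 104.] ctr 496.4 -165.9 r 19.3 med [ 495.7 -165.6] top 92.1 n 185
top 0.48 [170. 170.] rgb [76.  98.5 84. ] ctr 533.8 195.0 r 19.9 med [532.7 194.3] top 78.6 n 197
top 0.47 [195. 184.] rgb [160.  42.  41.] ctr 493.2 128.1 r 13.7 med [493.4 128.4] top 97.8 n 113
top 0.42 [218. 241.] rgb [175. 101.  40.] ctr 363.1 81.8 r 19.6 med [363.   82.1] top 22.1 n 200
```

View pics/w9.png

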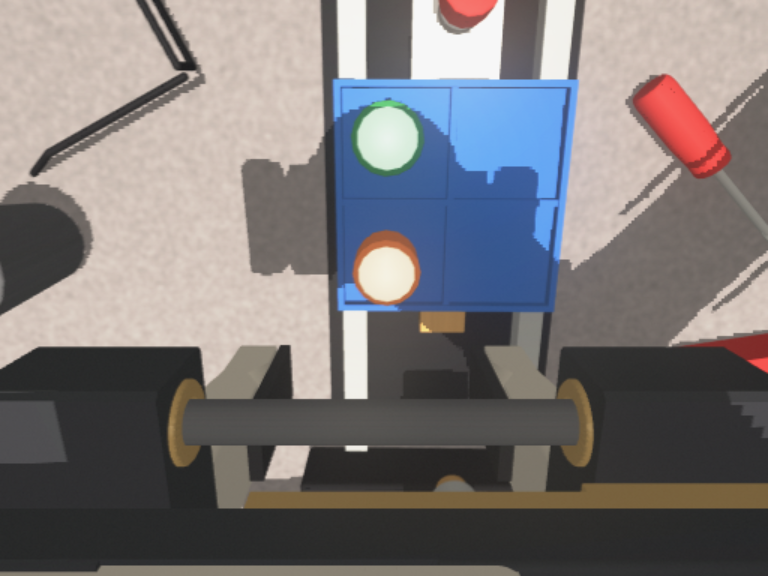

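Both placed pots stand in their pockets with tops at 76 mm. Yellow is still at (496.2,-166.5). I'll fetch it.

Request:
carry_out:
  deltas:
    - [-0.1, 0, 0.015, 0, 0, 0, 0.3]
    - [-0.2, 0, 0.015, 0, 0, 0, 0.3]
    - [-0.2, 0, 0.015, 0, 0, 0, 0.3]
    - [-0.2, 0, 0.015, 0, 0, 0, 0.3]
    - [-0.2, 0, 0.015, 0, 0, 0, 0.3]
    - [-0.2, 0, 0.015, 0, 0, 0, 0.3]
    - [-0.2, 0, 0.015, 0, 0, 0, 0.3]
    - [-0.2, 0, 0.015, 0, 0, 0, 0.3]
    - [-0.2, 0, 0.015, 0, 0, 0, 0.3]
    - [-0.2, 0.02, 0.015, 0, 0, 0, 0.3]
    - [-0.2, 0.02, 0, 0, 0, 0, 0.3]
    - [-0.1, 0, 0, 0, 0, 0, 0.3]

```text
time_s: 25.95
tcp_pos: [492.5, -171.8, 200.1]
ee_rot: [0.507, 0.494, -0.493, -0.506]
ft_force: [0.4, 0.1, 0.5]
gripper_width: 61.4
```

Request:
carry_out:
  deltas:
    - [0, 0, 0, 0, 0, 0, 0.3]
    - [0, 0, 0, 0, 0, 0, 0.3]

```text
time_s: 26.15
tcp_pos: [493.4, -169.6, 200.7]
ee_rot: [0.507, 0.495, -0.493, -0.505]
ft_force: [-0.3, -0.0, 0.3]
gripper_width: 61.4
```

```bash
python3 - <<'E'
from h import *
pots(("wrist",))
plan([496.,-166.8,84],178.9)
E
```

```text
wrist 0.62 [248. 194.] rgb [197. 196. 159.] ctr 495.7 -167.2 r 20.0 med [ 495.8 -169.2] top 90.3 n 1819
tcp [ 494.  -168.6  201.2] d_world [   2.     1.8 -117.2] total shift units (first axes) [ 0.009  0.586 -0.008] turn units [ 0.025 -0.021  0.001] F [-0.4  0.1 -0.8] w 61.2 t 26.25
```

Request:
carry_out:
  deltas:
    - [0.009, 0.15, -0.006, 0, 0, 0, 0.3]
    - [0, 0.2, 0, 0, 0, 0, 0.3]
    - [0, 0.18, 0, 0, 0, 0, 0.3]
    - [0, 0.03, 0, 0, 0, 0, 0.3]
    - [0, 0, 0, 0, 0, 0, 0.3]
    - [0, 0, 0, 0, 0, 0, 0.3]

```text
time_s: 26.85
tcp_pos: [497.4, -166.9, 91.2]
ee_rot: [0.507, 0.496, -0.493, -0.504]
ft_force: [-0.1, -0.1, 0.2]
gripper_width: 61.4
```

Request:
carry_out:
  deltas:
    - [0, 0.035, 0.003, 0, 0, 0, 0.3]
    - [0, 0, 0, 0, 0, 0, 0.3]
    - [0, 0, 0, 0, 0, 0, 1]
    - [0, 0, 0, 0, 0, 0, 1]
    - [0, 0, 0, 0, 0, 0, 1]
    - [0, 0, 0, 0, 0, 0, 1]
    - [0, 0, 0, 0, 0, 0, 1]

```text
time_s: 27.55
tcp_pos: [495.7, -167.2, 82.8]
ee_rot: [0.507, 0.496, -0.493, -0.504]
ft_force: [0.7, -0.0, 2.6]
gripper_width: 38.7
```

Request:
carry_out:
  deltas:
    - [0, -0.05, 0, 0, 0, 0, 1]
    - [0, -0.15, 0, 0, 0, 0, 1]
    - [0, -0.2, 0, 0, 0, 0, 1]
    - [0, -0.2, 0, 0, 0, 0, 1]
    - [0, -0.08, 0, 0, 0, 0, 1]
    - [0, 0, 0, 0, 0, 0, 1]

```text
time_s: 28.15
tcp_pos: [496.3, -167.3, 222.2]
ee_rot: [0.508, 0.497, -0.492, -0.503]
ft_force: [0.7, -0.3, -1.0]
gripper_width: 38.6
```

Request:
carry_out:
  deltas:
    - [0.1, 0, 0.02, 0, 0, 0, 1]
    - [0.2, 0, 0.02, 0, 0, 0, 1]
    - [0.2, 0, 0.02, 0, 0, 0, 1]
    - [0.2, 0, 0.02, 0, 0, 0, 1]
    - [0.2, 0, 0.02, 0, 0, 0, 1]
    - [0.2, 0, 0.02, 0, 0, 0, 1]
    - [0.2, 0, 0.02, 0, 0, 0, 1]
    - [0.2, 0, 0.02, 0, 0, 0, 1]
    - [0.2, 0, 0.02, 0, 0, 0, 1]
    - [0.2, 0, 0.02, 0, 0, 0, 1]
    - [0.2, 0, 0.02, 0, 0, 0, 1]
    - [0.09, 0, 0.014, 0, 0, 0, 1]

```text
time_s: 29.35
tcp_pos: [457.2, 274.2, 217.3]
ee_rot: [0.506, 0.495, -0.494, -0.504]
ft_force: [-0.0, 0.2, -0.1]
gripper_width: 38.7
```

Request:
carry_out:
  deltas:
    - [0, 0, 0, 0, 0, 0, 1]
    - [0, 0, 0, 0, 0, 0, 1]

```text
time_s: 29.55
tcp_pos: [457.4, 271.3, 217.5]
ee_rot: [0.507, 0.495, -0.494, -0.504]
ft_force: [0.8, -0.8, -0.8]
gripper_width: 39.1
```

```bash
python3 - <<'E'
from h import *
plan([458.1,272.1,70],178.6)
c=ctrl.read_camera("wrist");save(c,"w10",1.5)
E
```

```text
tcp [457.4 271.3 217.5] d_world [   0.7    0.8 -147.5] total shift units (first axes) [ 0.005  0.737 -0.001] turn units [ 0.02   0.017 -0.01 ] F [ 0.8 -0.8 -0.8] w 39.1 t 29.55
```

View pics/w10.png

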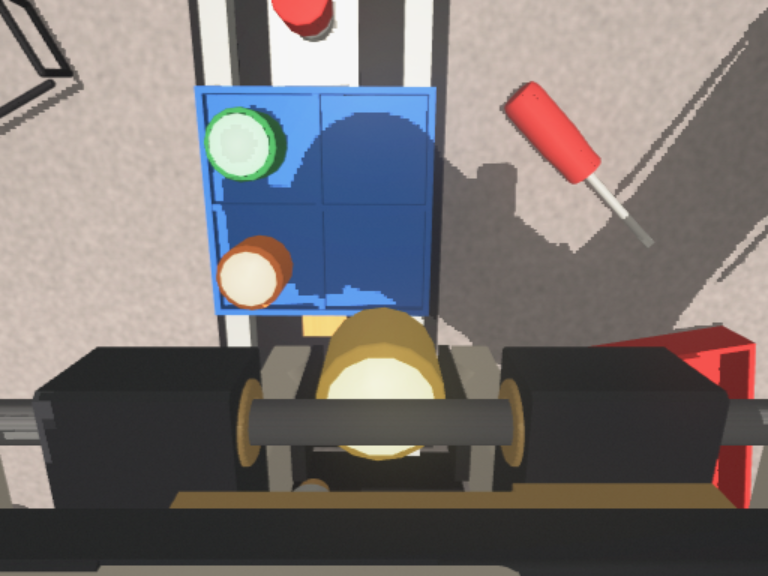

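Request:
carry_out:
  deltas:
    - [0.005, 0.15, 0, 0, 0, 0, 1]
    - [0, 0.2, 0, 0, 0, 0, 1]
    - [0, 0.2, 0, 0, 0, 0, 1]
    - [0, 0.1, 0, 0, 0, 0, 1]
    - [0, 0.04, 0, 0, 0, 0, 1]
    - [0, 0, 0, 0, 0, 0, 1]
    - [0, 0, 0, 0, 0, 0, 1]

```text
time_s: 30.3
tcp_pos: [459.4, 272.9, 81.6]
ee_rot: [0.507, 0.496, -0.493, -0.505]
ft_force: [-0.5, 1.2, -0.4]
gripper_width: 39.2
```

Request:
carry_out:
  deltas:
    - [0, 0.03, 0.003, 0, 0, 0, 1]
    - [0, 0.024, 0, 0, 0, 0, 1]
    - [0, 0, 0, 0, 0, 0, 1]
    - [0, 0, 0, 0, 0, 0, 1]

```text
time_s: 30.7
tcp_pos: [458.0, 272.8, 69.7]
ee_rot: [0.507, 0.496, -0.493, -0.504]
ft_force: [0.1, -0.1, 0.3]
gripper_width: 39.0
```

Request:
carry_out:
  deltas:
    - [0, 0, 0, 0, 0, 0, 0.4]
    - [0, 0, 0, 0, 0, 0, 0.4]
    - [0, 0, 0, 0, 0, 0, 0.4]
    - [0, -0.1, 0, 0, 0, 0, 0.4]
    - [0, -0.2, 0, 0, 0, 0, 0.4]
    - [0, -0.25, 0, 0, 0, 0, 0.3]
    - [0, -0.15, 0, 0, 0, 0, 0.3]
    - [0, 0, 0, 0, 0, 0, 0.3]

```text
time_s: 31.5
tcp_pos: [459.4, 274.5, 214.9]
ee_rot: [0.507, 0.499, -0.49, -0.504]
ft_force: [0.4, 0.5, -0.3]
gripper_width: 61.3
```

```bash
python3 - <<'E'
from h import *
plan([530,-280,230],88.9)
c=ctrl.read_camera("wrist");save(c,"w11",1.5)
c=ctrl.read_camera("scene");save(c,"s11",1.5)
pots(("wrist","top"))
E
```

```text
tcp [459.4 274.5 214.9] d_world [  70.6 -554.5   15.1] total shift units (first axes) [-2.764 -0.088 -0.414] turn units [ 0.024 10.455  0.09 ] F [ 0.4  0.5 -0.3] w 61.3 t 31.5
wrist 0.93 [251. 182.] rgb [236. 235. 206.] ctr 457.9 272.9 r 20.0 med [457.8 271.2] top 76.3 n 1575
wrist 0.72 [169. 180.] rgb [234. 222. 196.] ctr 534.3 269.7 r 19.9 med [533.1 268.3] top 76.2 n 1583
wrist 0.58 [160.  94.] rgb [216. 236. 218.] ctr 532.6 194.9 r 19.8 med [531.3 194.5] top 76.3 n 1965
top 0.72 [140. 167.] rgb [113. 101.  84.] ctr 535.8 269.8 r 19.4 med [535.3 268.4] top 78.6 n 192
top 0.69 [137. 201.] rgb [110.  108.5  83. ] ctr 458.3 272.4 r 19.4 med [457.6 271.9] top 78.7 n 193
top 0.61 [170. 171.] rgb [ 87. 124.  98.] ctr 533.6 194.9 r 19.7 med [533.1 194.8] top 78.0 n 196
top 0.47 [328. 135.] rgb [156. 150. 130.] ctr 660.0 -231.8 r 329.2 med [ 539.5 -303.5] top 119.0 n 7940
```

View pics/w11.png

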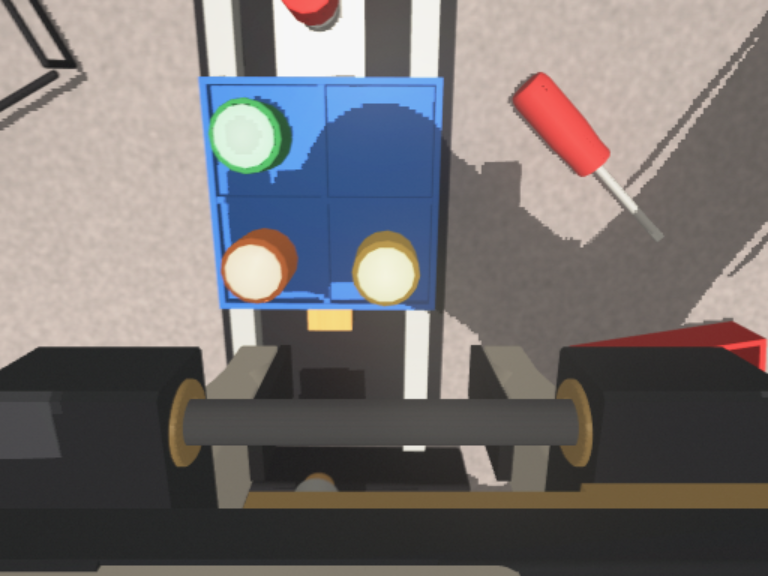

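View pics/s11.png

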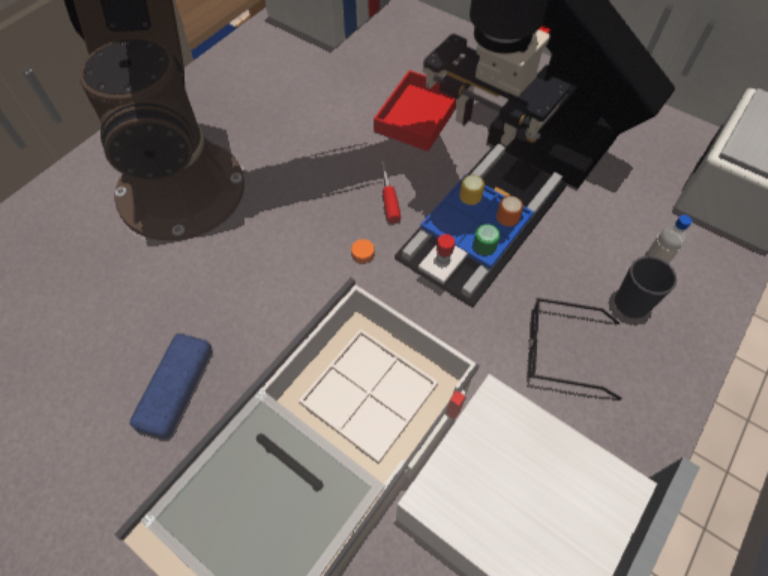

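All three pots stand in their pockets, one to a pocket, and the chamber is empty. Next I shut the hatch.

Request:
carry_out:
  deltas:
    - [-0.15, -0.05, -0.034, 0, 0, 0, 0.3]
    - [-0.22, -0.04, -0.034, 0, 0, 0, 0.3]
    - [-0.22, 0, -0.034, 0, 0, 0, 0.3]
    - [-0.22, 0, -0.034, 0, 0, 0, 0.3]
    - [-0.22, 0, -0.034, 0, 0, 0, 0.3]
    - [-0.22, 0, -0.034, 0, 0, 0, 0.3]
    - [-0.22, 0, -0.034, 0, 0, 0, 0.3]
    - [-0.22, 0, -0.034, 0, 0, 0, 0.3]
    - [-0.22, 0, -0.034, 0, 0, 0, 0.3]
    - [-0.22, 0, -0.034, 0, 0, 0, 0.3]
    - [-0.22, 0, -0.034, 0, 0, 0, 0.3]
    - [-0.22, 0, -0.034, 0, 0, 0, 0.3]

```text
time_s: 33.0
tcp_pos: [527.0, -244.9, 226.8]
ee_rot: [0.506, 0.495, -0.494, -0.505]
ft_force: [1.2, 0.2, 0.6]
gripper_width: 61.1
```

Request:
carry_out:
  deltas:
    - [-0.19, 0, 0, 0, 0.95, 0, 0.3]
    - [0, 0, 0, 0, 0.95, 0, 0.3]
    - [0, 0, 0, 0, 0.95, 0, 0.3]
    - [0, 0, 0, 0, 0.95, 0, 0.3]
    - [0, 0, 0, 0, 0.95, 0, 0.3]
    - [0, 0, 0, 0, 0.95, 0, 0.3]
    - [0, 0, 0, 0, 0.95, 0, 0.3]
    - [0, 0, 0, 0, 0.95, 0, 0.3]
    - [0, 0, 0, 0, 0.95, 0, 0.3]
    - [0, 0, 0, 0, 0.95, 0, 0.3]
    - [0, 0, 0, 0, 0.95, 0, 0.3]
    - [0, 0, 0, 0, 0, 0, 0.3]

```text
time_s: 34.2
tcp_pos: [526.1, -280.8, 226.7]
ee_rot: [-0.707, 0.007, -0.008, 0.707]
ft_force: [-0.2, -0.3, 0.0]
gripper_width: 61.5
```

```bash
python3 - <<'E'
from h import *
c=ctrl.read_camera("wrist");save(c,"w12",1.5)
for k in ctrl.place_of("hatch_handle","wrist"): print(k, at_z(c,k["location"],147),by_range(c,k["location"]))
plan([530,-281,150],88.9)
E
```

```text
{'location': [250.4, 212.8], 'score': 0.8} [ 527.97637474 -282.64255669  147.        ] [ 526.46582908 -282.57320265  151.21731667]
tcp [ 526.3 -280.9  227.1] d_world [  3.7  -0.1 -77.1] total shift units (first axes) [ 0.017  0.386 -0.   ] turn units [-0.002  0.028  0.02 ] F [ 0.5 -0.5 -0.7] w 61.6 t 34.3
```

View pics/w12.png

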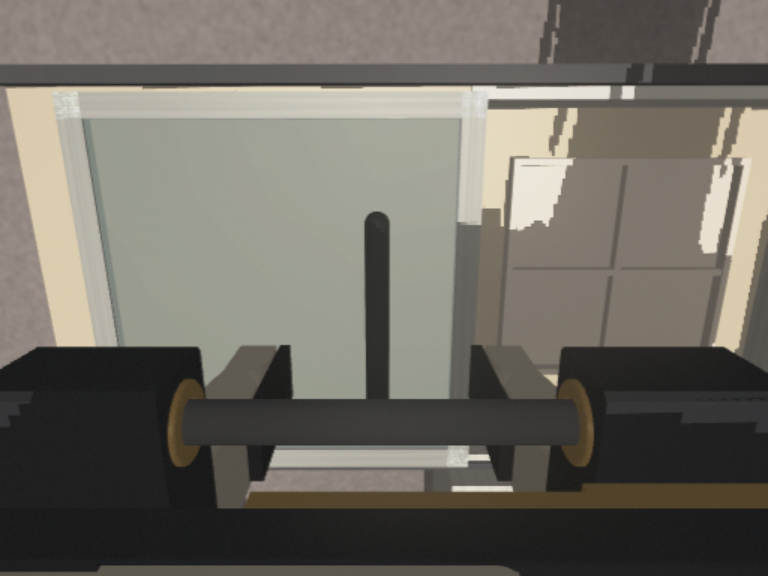

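Request:
carry_out:
  deltas:
    - [0.012, 0.12, -0.008, 0, 0, 0, 0.3]
    - [0, 0.13, 0, 0, 0, 0, 0.3]
    - [0, 0.13, 0, 0, 0, 0, 0.3]
    - [0, 0, 0, 0, 0, 0, 0.3]
    - [0, 0, 0, 0, 0, 0, 1]
    - [0, 0, 0, 0, 0, 0, 1]
    - [0, 0, 0, 0, 0, 0, 1]
    - [0, 0, 0, 0, 0, 0, 1]
    - [0, 0, 0, 0, 0, 0, 1]
    - [0, 0, 0, 0, 0, 0, 1]
    - [0, 0, 0, 0, 0, 0, 1]

```text
time_s: 35.4
tcp_pos: [529.2, -282.6, 152.1]
ee_rot: [0.707, -0.005, 0.008, -0.707]
ft_force: [0.4, 0.4, 1.2]
gripper_width: 10.7
```

Request:
carry_out:
  deltas:
    - [0, 0, 0.05, 0, 0, 0, 1]
    - [0, 0, 0.1, 0, 0, 0, 1]
    - [0, 0, 0.1, 0, 0, 0, 1]
    - [0, 0, 0.1, 0, 0, 0, 1]
    - [0, 0, 0.1, 0, 0, 0, 1]
    - [0, 0, 0.1, 0, 0, 0, 1]
    - [0, 0, 0.1, 0, 0, 0, 1]
    - [0, 0, 0.1, 0, 0, 0, 1]
    - [0, 0, 0.1, 0, 0, 0, 1]
    - [0, 0, 0.08, 0, 0, 0, 1]
    - [0, 0, 0.03, 0, 0, 0, 1]
    - [0, 0, 0, 0, 0, 0, 1]

```text
time_s: 36.6
tcp_pos: [533.5, -89.6, 152.1]
ee_rot: [-0.707, 0.004, -0.008, 0.707]
ft_force: [2.7, 1.3, -2.3]
gripper_width: 10.4
```

Request:
carry_out:
  deltas:
    - [0, 0, 0.02, 0, 0, 0, 1]
    - [0, 0, 0.02, 0, 0, 0, 1]
    - [0, 0, 0, 0, 0, 0, 1]

```text
time_s: 36.9
tcp_pos: [533.6, -82.5, 152.1]
ee_rot: [-0.707, 0.005, -0.009, 0.707]
ft_force: [5.0, 1.7, -2.0]
gripper_width: 10.1
```

Request:
carry_out:
  deltas:
    - [0, 0, 0.02, 0, 0, 0, 1]
    - [0, 0, 0, 0, 0, 0, 1]

```text
time_s: 37.1
tcp_pos: [533.6, -81.4, 152.1]
ee_rot: [0.709, -0.005, 0.008, -0.706]
ft_force: [9.1, -16.9, -6.1]
gripper_width: 10.2
```

Request:
carry_out:
  deltas:
    - [0, 0, -0.008, 0, 0, 0, 0.5]
    - [0, 0, 0, 0, 0, 0, 0.4]
    - [0, 0, 0, 0, 0, 0, 0.4]
    - [0, -0.1, 0, 0, 0, 0, 0.4]
    - [0, -0.2, 0, 0, 0, 0, 0.4]
    - [0, -0.1, 0, 0, 0, 0, 0.4]
    - [0, 0, 0.1, 0, 0, 0, 0.4]
    - [0, 0, 0.2, 0, 0, 0, 0.4]
    - [-0.05, 0, 0.2, 0, 0, 0, 0.4]
    - [-0.05, 0, 0.2, 0, 0, 0, 0.4]
    - [0, 0, 0.2, 0, 0, 0, 0.4]
    - [0, 0, 0.1, 0, 0, 0, 0.4]

```text
time_s: 38.3
tcp_pos: [515.9, 122.8, 232.1]
ee_rot: [-0.707, 0.005, -0.008, 0.707]
ft_force: [1.0, -0.4, -0.5]
gripper_width: 52.8
```

Request:
carry_out:
  deltas:
    - [0.15, 0, 0.02, 0, 0, 0, 0.4]
    - [0.1, 0, 0, 0, 0, 0, 0.4]
    - [0, 0, 0, 0, 0, 0, 0.4]
    - [0, 0, 0, 0, 0, 0, 0.4]

```text
time_s: 38.7
tcp_pos: [566.1, 123.1, 231.5]
ee_rot: [0.707, -0.006, 0.008, -0.707]
ft_force: [-1.0, -0.6, 0.2]
gripper_width: 52.6
```

```bash
cat > knob.py <<'E'
from h import *
import sys
s,M=state();print(np.round(s["tcp_pos"],1),s["gripper_width"])
for n in ("wrist","top","scene"):
    c=ctrl.read_camera(n);save(c,n+sys.argv[1],1.5)
    W=cloud(c);im=c["image"].astype(int)
    m=(im[...,0]>90)&(im[...,0]>1.8*im[...,1])&(im[...,0]>1.8*im[...,2])&(W[...,1]>85)&(W[...,1]<320)&(W[...,0]>455)&(W[...,0]<525)&(W[...,2]>60)
    if m.sum()>20:
        t=np.percentile(W[m][:,2],90);q=m&(W[...,2]>t-5);print(n,"knob",cv2.minEnclosingCircle(W[q][:,:2].astype(np.float32)),"top",t,m.sum())
    b=(im[...,2]>90)&(im[...,2]>1.8*im[...,0])&(W[...,2]>28)&(W[...,2]<55)&(W[...,1]>100)&(W[...,1]<400)&(W[...,0]>400)&(W[...,0]<590)
    print(n,"carriage",b.sum(),cv2.minAreaRect(W[b][:,:2].astype(np.float32)) if b.sum()>20 else None)
    for k in ctrl.place_of("hatch_handle",n)[:1]: print(n,"handle",round(k["score"],2),at_z(c,k["location"],147))
    d=(abs(W[...,0]-492)<22)&(abs(W[...,1]-118)<25)&~m; print(n,"block z",np.nanpercentile(W[d][:,2],[10,50,90]) if d.sum()>5 else None)
E
python3 knob.py 13
```

```text
[566.1 123.1 231.5] 52.58887551308725
wrist knob ((492.22357177734375, 127.81037902832031), 13.458342552185059) top 94.4527281031273 919
wrist carriage 16627 ((495.0318603515625, 232.96591186523438), (140.61619567871094, 140.29281616210938), 88.83589935302734)
wrist block z [40.62139267 41.64063524 42.64390964]
top knob ((487.9849548339844, 125.27862548828125), 11.988418579101562) top 96.48186177748914 62
top carriage 554 ((499.377685546875, 232.99810791015625), (139.5151824951172, 133.6180877685547), 89.1167221069336)
top handle 0.79 [530.69811959 -80.07250487 147.        ]
top block z [ 40.49853985 555.52669614 611.28325829]
scene knob ((491.6297302246094, 126.64265441894531), 13.444405555725098) top 96.52446813268978 111
scene carriage 517 ((495.1506042480469, 232.62347412109375), (140.02073669433594, 138.95635986328125), 89.845458984375)
scene handle 0.7 [556.36338457 124.28073688 147.        ]
scene block z [ 1.9291423  43.26978918 56.80129057]
```

View pics/wrist13.png

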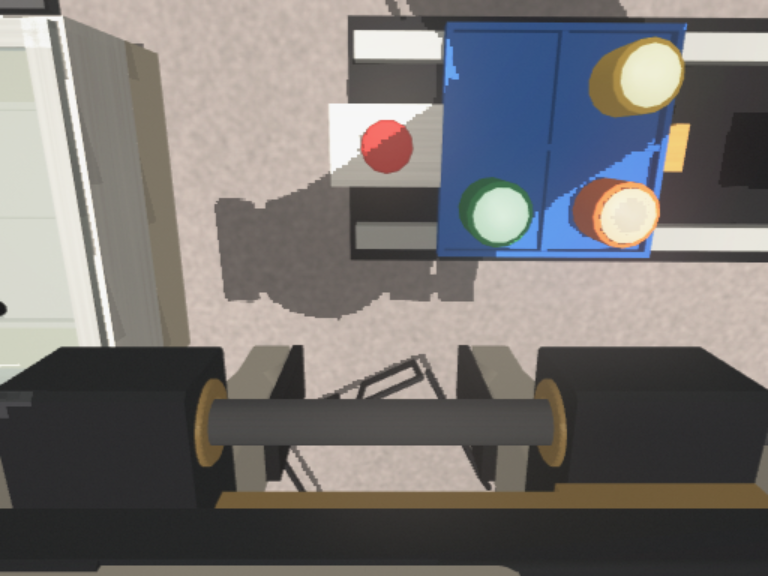

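View pics/scene13.png

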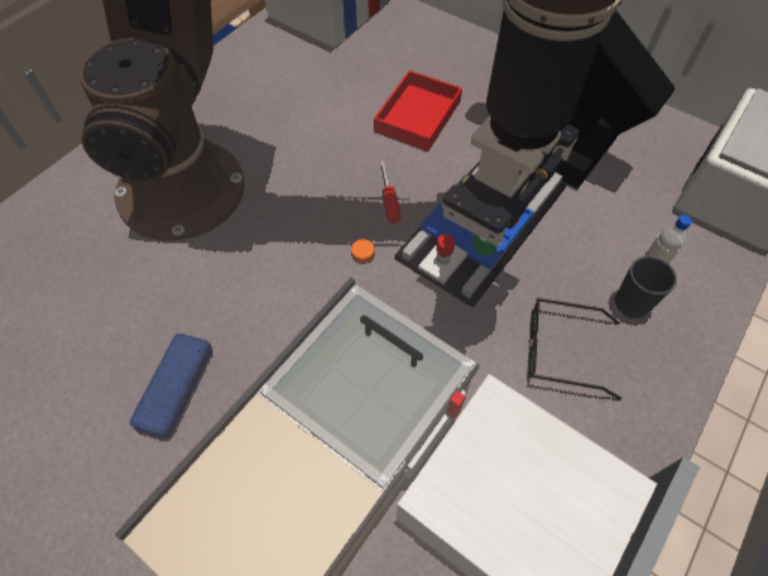

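The hatch looks shut, with the handle back at y≈-80. The knob is at (492,127.7) with its top at 94 mm. I'll go above it and descend.

Request:
carry_out:
  deltas:
    - [-0.15, 0, 0.008, 0, 0, 0, 0.4]
    - [-0.2, 0, 0.008, 0, 0, 0, 0.4]
    - [-0.02, 0.1, 0, 0, 0, 0, 0.4]
    - [0, 0.2, 0, 0, 0, 0, 0.4]
    - [0, 0.15, 0, 0, 0, 0, 0.4]
    - [0, 0, 0, 0, 0, 0, 0.4]
    - [0, 0, 0, 0, 0, 0, 0.4]

```text
time_s: 39.7
tcp_pos: [493.3, 127.7, 142.5]
ee_rot: [0.707, -0.005, 0.008, -0.707]
ft_force: [-0.0, -0.3, 0.2]
gripper_width: 52.7
```

```bash
python3 - <<'E'
from h import *
plan([492.2,127.7,86],88.8)
E
```

```text
tcp [493.3 127.7 142.5] d_world [ -1.1  -0.  -56.5] total shift units (first axes) [-0.007  0.282 -0.   ] turn units [0.005 0.014 0.03 ] F [-0.  -0.3  0.2] w 52.7 t 39.7
```

Request:
carry_out:
  deltas:
    - [-0.006, 0.1, 0, 0, 0, 0, 0.4]
    - [0, 0.15, 0, 0, 0, 0, 0.4]
    - [0, 0.04, 0, 0, 0, 0, 0.4]
    - [0, 0, 0, 0, 0, 0, 0.4]
    - [0, 0, 0, 0, 0, 0, 0.4]

```text
time_s: 40.2
tcp_pos: [493.3, 128.3, 85.4]
ee_rot: [-0.707, 0.004, -0.009, 0.707]
ft_force: [0.8, 0.3, 0.1]
gripper_width: 52.4
```

Request:
carry_out:
  deltas:
    - [0, 0, 0, 0, 0, 0, 1]
    - [0, 0, 0, 0, 0, 0, 1]
    - [0, 0, 0, 0, 0, 0, 1]
    - [0, 0, 0, 0, 0, 0, 1]
    - [0, 0, 0, 0, 0, 0, 1]

```text
time_s: 40.7
tcp_pos: [492.4, 127.9, 84.1]
ee_rot: [-0.707, 0.005, -0.009, 0.707]
ft_force: [-2.0, -0.7, 3.9]
gripper_width: 27.3
```

Request:
carry_out:
  deltas:
    - [0, -0.035, 0, 0, 0, 0, 1]
    - [0, -0.035, 0, 0, 0, 0, 1]
    - [0, 0, 0, 0, 0, 0, 1]
    - [0, 0, 0, 0, 0, 0, 1]

```text
time_s: 41.1
tcp_pos: [492.2, 127.9, 97.8]
ee_rot: [-0.707, 0.005, -0.009, 0.707]
ft_force: [2.9, -0.8, -5.9]
gripper_width: 27.3
```

Request:
carry_out:
  deltas:
    - [0, 0, 0.03, 0, 0, 0, 1]
    - [0, 0, 0.06, 0, 0, 0, 1]
    - [0, 0, 0.06, 0, 0, 0, 1]
    - [0, 0, 0.06, 0, 0, 0, 1]
    - [0, 0, 0.06, 0, 0, 0, 1]
    - [0, 0, 0.04, 0, 0, 0, 1]
    - [0, 0, 0.02, 0, 0, 0, 1]
    - [0, 0, 0, 0, 0, 0, 1]
    - [0, 0, 0, 0, 0, 0, 1]

```text
time_s: 42.0
tcp_pos: [493.9, 194.3, 97.6]
ee_rot: [-0.707, 0.005, -0.009, 0.707]
ft_force: [4.4, 1.5, -5.9]
gripper_width: 27.1
```

Request:
carry_out:
  deltas:
    - [0, 0, 0.008, 0, 0, 0, 1]
    - [0, 0.03, 0, 0, 0, 0, 1]
    - [0, 0.025, 0, 0, 0, 0, 1]
    - [0, 0.015, 0, 0, 0, 0, 1]
    - [0, 0, 0, 0, 0, 0, 1]
    - [0, 0, 0, 0, 0, 0, 1]

```text
time_s: 42.6
tcp_pos: [494.0, 195.6, 84.2]
ee_rot: [-0.707, 0.005, -0.009, 0.707]
ft_force: [3.1, -0.7, 1.8]
gripper_width: 27.3
```

The knob is back at its down height (84.2, against 84.1 at the start) and the carriage has gone on 67.7 mm. I'll release and check.

Request:
carry_out:
  deltas:
    - [0, 0, 0, 0, 0, 0, 0.4]
    - [0, 0, 0, 0, 0, 0, 0.4]
    - [0, 0, 0, 0, 0, 0, 0.4]
    - [0, -0.1, 0, 0, 0, 0, 0.4]
    - [0, -0.2, 0, 0, 0, 0, 0.4]
    - [0, -0.2, 0, 0, 0, 0, 0.4]
    - [0, -0.15, 0, 0, 0, 0, 0.4]
    - [0.15, 0, -0.15, 0, 0, 0, 0.4]
    - [0.2, 0, -0.1, 0, 0, 0, 0.4]
    - [0.1, 0, 0, 0, 0, 0, 0.4]
    - [0, 0, 0, 0, 0, 0, 0.4]
    - [0, 0, 0, 0, 0, 0, 0.4]

```text
time_s: 43.8
tcp_pos: [581.4, 143.3, 213.2]
ee_rot: [0.707, -0.006, 0.008, -0.707]
ft_force: [-0.3, 0.1, 1.0]
gripper_width: 52.5
```

```bash
python3 knob.py 14; python3 -c "
from h import *
pots(('wrist','top'))
for n in ('wrist','scene','top'):
  c=ctrl.read_camera(n)
  for k in ctrl.place_of('inner_grip',n): print(n,k, at_z(c,k['location'],100))
"
```

```text
[581.4 143.3 213.2] 52.504147045470326
wrist knob ((494.22998046875, 195.1707305908203), 13.508511543273926) top 94.36613438387973 1250
wrist carriage 17674 ((499.3499450683594, 300.80645751953125), (141.33633422851562, 135.04566955566406), 88.66963195800781)
wrist handle 0.35 [499.40507239 197.41806035 147.        ]
wrist block z [-0.14532669 12.38445386 30.12071313]
top carriage 896 ((497.78021240234375, 300.24560546875), (140.97149658203125, 138.9540252685547), 89.5381088256836)
top handle 0.65 [539.06917463 -81.97569084 147.        ]
top block z [ 0.30145353 14.05676522 31.76934346]
scene carriage 155 ((490.5318603515625, 297.15936279296875), (130.7353057861328, 125.61869812011719), 1.9596065282821655)
scene handle 0.98 [531.64370379 -76.90736827 147.        ]
scene block z [ 1.33337568 16.73016622 32.2473048 ]
wrist 0.87 [476. 126.] rgb [241. 178. 105.] ctr 536.2 337.0 r 19.8 med [535.3 333.7] top 76.1 n 1770
wrist 0.83 [484.  31.] rgb [168. 137.  69.] ctr 460.0 339.5 r 19.9 med [461.5 331.6] top 75.8 n 1435
wrist 0.67 [388. 126.] rgb [201. 226. 205.] ctr 534.6 262.5 r 20.0 med 
[... 184 characters left out ...]
.7 r 19.5 med [460.6 339.6] top 78.8 n 189
top 0.64 [108. 169.] rgb [147.5 117.   89. ] ctr 537.4 337.6 r 19.3 med [536.3 337.1] top 78.9 n 191
top 0.51 [219. 240.] rgb [187. 108.  41.] ctr 363.1 81.7 r 19.4 med [363.   82.3] top 22.1 n 192
scene {'location': [302.0, 278.8], 'score': 0.78} [ 653.17420193 -110.05517851  100.        ]
scene {'location': [242.7, 166.5], 'score': 0.54} [401.08760596  35.64473921 100.        ]
scene {'location': [119.3, 255.5], 'score': 0.37} [ 329.19541041 -284.36918523  100.        ]
top {'location': [297.8, 113.4], 'score': 0.54} [ 655.04823235 -108.13133141  100.        ]
top {'location': [169.1, 183.0], 'score': 0.28} [496.30683884 189.50882836 100.        ]
```

View pics/wrist14.png

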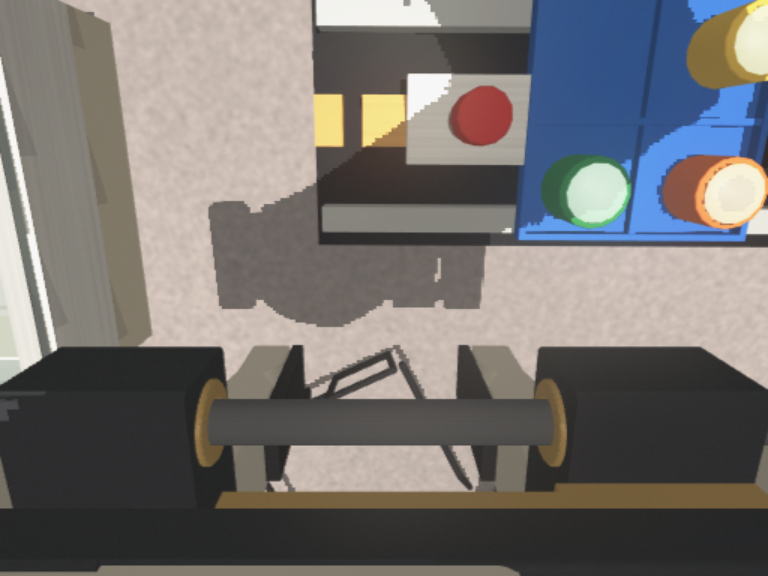

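View pics/scene14.png

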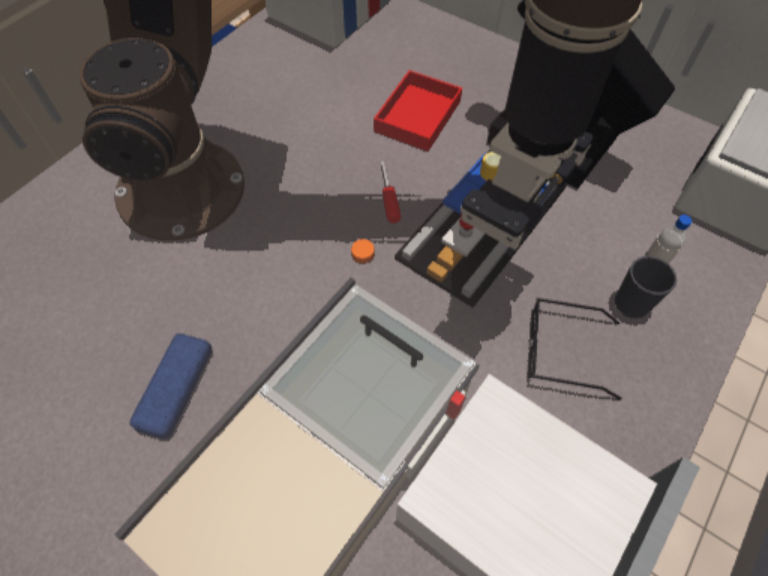

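```bash
python3 m1.py | grep -E "handle|grip|box"
```

```text
top handle 222 c 534.3 -81.4 wh 9.4 97.1 ang 89.11 z [148.2 151.6 154.8]
top grip 33 c 649.1 -102.6 wh 13.3 11.1 ang 89.66 z [153.5 156.5 158.8]
top griptop 33 c 649.1 -102.6 wh 13.3 11.1 ang 89.66 z [153.5 156.5 158.8]
top box 9103 c 530.9 -138.1 wh 225.9 219.8 ang 89.31 z [104.7 112.4 116.3]
scene handle 272 c 532.9 -82.2 wh 11.3 98.5 ang 89.19 z [148.5 152.5 155.1]
scene grip 60 c 648.5 -104.5 wh 14.6 12.8 ang 89.77 z [153.2 157.3 159. ]
scene griptop 60 c 648.5 -104.5 wh 14.6 12.8 ang 89.77 z [153.2 157.3 159. ]
scene box 11667 c 528.6 -138.2 wh 225.4 223.4 ang 89.42 z [105.6 113.4 116.4]
```

The handle is back at its starting place within 0.3 mm, the inner door is shut, and the robot touches nothing. I'll hand in the job.

```bash
python3 -c "
from bench import ctrl
print(ctrl.close_job())"
```

```text
the job is handed in; nothing more can be done
None
```

The job is done in the order asked and handed in at about 44 s of the 210 s allowed.

- **Inner door:** It was about 26 mm ajar. I pressed its red grip until the stop was felt (29 N, no further motion). The last images put it within about 2 mm of the shut position.
- **Pots:** Three were there (green, orange, yellow). Each now stands upright in its own carriage pocket, with its top at about 76 mm.
- **Hatch:** I opened it only after the door was shut, and later closed it until the stop was felt (17 N). Its handle is back within 0.3 mm of where it was when shut at the start.
- **Carriage:** I lifted the knob about 14 mm, slid the carriage about 68 mm to the second notch, and let the knob drop. Its top measured 94.4 mm before and after, so the plunger is fully down.

The robot was clear of everything at hand-in, and the bystanders look undisturbed in the last pictures. Some network reports were wrong: one put the hatch handle up at the carriage, and some top-view pot reports were false. In each case I relied on the depth measurements and the pictures instead. No check on the outcome failed.

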